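# Build the single-cup drip coffee filter on its mug

## Robot

A 7-joint arm with a two-finger parallel gripper is mounted at the origin on a cart in front of the work surface, level with it; the furniture and walls round the work are solid. World frame = base frame: x ahead of the robot, y to its left, z up, the work surface at z = 0. Lengths are in mm, angles in degrees, forces in N, time in s.
With the tool pointing down it reaches from about 400 to 900 mm from the base axis. Payload 5.6 kg.
Tool frame: the origin (TCP) lies midway between the tips of the shut fingers; the grasp point (between the pads) lies 19 mm behind it; z points along the fingers, y is the line along which they close (so a half turn about z gives the same grasp; the last joint's range is limited). The gripper opens to 92 mm and grips with 3 to 60 N. Pads are 20 mm wide; open, the fingers measure 128 mm over their backs; the gripper's body (75 mm by 189 mm) begins 69 mm behind the grasp point.
Start: joints at [-72.422, 26.786, -0.665, 91.828, 0.344, 61.387, -3.226], TCP at [222.802, 610.629, 214.592] pointing down, gripper open.
Joint ranges: [-144.91, 144.91], [-17.63, 115.5], [-89.93, 88.59], [15.96, 139.68], [-74.01, 254.01], [8.47, 105.57], [-167.45, 167.45]. Speed limits (degrees/s): [147.25, 147.25, 180, 180, 180, 180, 180].

## Interface

Orientations are given as [roll, pitch, yaw] about the fixed x, y, z axes, in that order (R = Rz(yaw) Ry(pitch) Rx(roll)).
In Python, from cell import state, capture, ticket gives the robot as it stands. The module is installed in compiled form; this text tells all that it offers.
- The arm moves only by the tool arm_command, never from a script. Its argument "steps" is a list of rows, each an object with "xyz": the shift along the tool's x, y, z in m, a list of three; "turn": the turn, a rotation vector about the tool's x, y, z in rad, a list of three; "claw": the closure, from 0 (fully open) to 1 (shut). In form: [{"xyz": [dx, dy, dz], "turn": [rx, ry, rz], "claw": claw}, ...]. A call has 1 to 12 rows; each row is the pose to reach, as a shift and turn from the pose commanded when the call began, along the tool's axes at that moment; what a row does not reach only later rows make up. A row lasts 1/12 s, in which the tool goes at most 41.7 mm and 7.16 degrees, less where a joint would pass 70% of its speed; a pose out of reach is approached as far as the arm can. A call with a gripper value outside its range is refused whole. The fingers move at their own pace and stop on an object; "squeeze" is the grip in N (left out, the last holds). Time passes only in rows, so rows that repeat a pose let the fingers close. It gives the time, the measured TCP pose, the force, the opening and the grip force at its end, in the units of the state.
- state(): the state, without advancing time (a new reading comes with each control period).
- capture(name): name is "scene" or "top" or "wrist"; returns a dict with "color" (480x640x3 uint8, blue, green, red), "mtx" (3x3 intrinsics, pixels), "eye" and "attitude" of the camera in the world. Camera axes: x right, y up, looking along -z (the intrinsics and any distortion apply to the point x, -y, -z); pixel columns grow to the right and rows downward; lengths in mm; the calibration is good to about 2 mm. A picture is of the moment at which its call begins. There is no depth.
- ticket.hand_in(): hands the job in; it is judged then, once.
The state is a dict: "time": time; "joint_positions": joint angles; "dq": joint speeds; "joint_efforts": joint torques, N m; "tcp_pos": TCP position; "tcp_rot": TCP orientation; "force": force on the tool from outside, world axes, zero at the start; "moment": the same for the moment, N m; "finger_gap": finger opening in mm; "finger_force": force on a finger pad.
Only numpy, scipy, OpenCV 4.12 (cv2) and the standard library are available. Lean on these libraries where they do the work, as an engineer would, in place of code of your own. Each camera call takes 0.05 s, during which the arm holds its last target. There are 200 camera calls.

## Task

Set up my coffee on the round wooden coaster, building it up in this order: stand the big-bellied mug with the red-brown inside on the coaster, set the steel filter pot on the mug's mouth, put the perforated press plate down into the pot, and close it with the domed lid. Each part should be set down rather than dropped, and sit centred, upright and fully seated, with nothing held at the end. Leave the slim white mug, the square striped coaster and the salt shaker where they are.

Things in the scene. Friction and masses are not known exactly. Their poses are not given: they have to be found in the camera images.
- mug: Mug to use: white, red-brown inside, round-bellied, 90 mm high. Origin under the middle of its 87 x 113 mm outline, handle included; the cup's axis is 13 mm from it along own +y, the handle reaches 57 mm to own -y (34 mm wide). Belly 87, foot 70 mm across. Wall 4 mm at the rim, 8 mm thick 20 mm lower: pinch it from above, one finger inside. Up to 0.35 kg. Starts upright on the wooden board.
- mug_mouth (a point): Point on that mug's round axis level with its rim, 90 mm above its underside. The rim is 82 mm across outside, 75 mm inside.
- round_coaster: Loose turned wooden coaster, round, 100 mm across, 12 mm thick; origin at the centre of its underside. Lies on the dark worktop (z = 0) right of the sink; the whole stack goes on top of it.
- filter_pot: Steel pot, 58.5 mm high; origin: centre of its underside. From below: tapered ring 58 to 66 mm across, 8 mm high, for the mug's mouth; brim 104 mm across, 8 to 12 mm up, that lies on the mug's rim (origin then 82 mm above the mug's); open pot 62 mm outside, 57 inside, mouth flared to 68 over the top 8 mm; floor at 11.5 mm. Grasp it across the 62 mm. Up to 0.23 kg. On the board.
- press: Press plate: perforated steel disc 48 mm across, 4.5 mm thick, lower edge bevelled, with an upright central stem 7 mm thick ending in a grip 14 mm across, 47 to 67 mm up. Origin at the centre of the disc's underside. Seated in the pot, its origin is 11.5 mm above the pot's and the grip stands out of the pot's mouth. 0.06 kg. Starts upright on the board.
- filter_lid: Domed steel lid: 92 mm across at its open lower edge, narrowing to 40 mm at 36.5 mm height, hollow (34 mm deep), black knob on top 16 mm across, 41 to 55.5 mm up. Origin at the centre of the lower edge. Its sloping inside rests on the pot's mouth and centres itself; seated, its origin is about 47 mm above the pot's. 0.07 kg. Starts knob up on the board.
- white_mug: Bystander: slimmer mug, white inside as well, 83 x 115 mm with its handle, 86 mm high; origin under the middle of that outline. Stands on the dark worktop at the right. Behind it stand fixed things: a kettle 0.25 m tall, a jar 0.32 m tall and bottles up to 0.22 m tall along the back.
- square_coaster: Bystander: thin square coaster with black and white stripes, 95 x 95 x 4 mm, origin at the centre of its underside, on the dark worktop right of the sink.
- salt: Bystander: little white salt shaker with a steel top, 36 mm across, 74 mm high, origin at the centre of its underside. Stands among the parts on the wooden board, whose top is 24 mm above the worktop. The tap, 0.18 m tall, reaches out along the left (+y) edge of that board.
Not all that is in view belongs to the job. Leave any green look-alike of the filter_lid alone.

How it is judged:
By the outcome, as a careful person would: the job done as asked, in the order asked, and still so for the second after the job is handed in, with the robot touching nothing.
It also fails if it takes over 125 s, if anything falls off the work surface, if the arm or the gripper's body presses on something with over 40 N, if the wrist force passes 120 N, or if a joint passes its speed limit or range.

## Working session

There is one attempt and no reset: what is moved stays moved. The work goes in short steps, Python scripts to look and compute and a tool call to move; the robot and the scene stay as the last step left them, time stands still between calls to the robot, and variables do not carry over. Pictures are saved under pics/ and viewed, at most 14 in all, crops included, and the job is handed in when it is done.

Besides the shell and the picture viewer there is one more tool, called after ">>>" as name(argument=value, ...) on one line, values as JSON. arm_command: Moves the arm, as the interface text tells. Its arguments: {"type":"object","properties":{"steps":{"type":"array"},"squeeze":{"type":"number"}},"required":["steps"]}

```bash
mkdir -p pics; cat > h.py <<'E'
import numpy as np, cv2
from cell import state, capture, ticket
from scipy.spatial.transform import Rotation as R
def rot(a):
    a=np.array(a,float)
    return a if a.shape==(3,3) else R.from_euler('xyz',a,degrees=True).as_matrix()
def ray(c,u,v):
    p=cv2.undistortPoints(np.array([[[u,v]]],float),np.array(c['mtx'],float),np.array(c.get('dist',np.zeros(5)),float))[0,0]
    return np.array(c['eye'],float), rot(c['attitude'])@np.array([p[0],-p[1],-1.])
def plane(c,u,v,z):
    e,d=ray(c,u,v); return e+d*(z-e[2])/d[2]
def proj(c,P):
    q=rot(c['attitude']).T@(np.array(P,float)-np.array(c['eye'],float))
    x=np.array(c['mtx'],float)@np.array([q[0],-q[1],-q[2]]); return x[:2]/x[2]
def snap(n,f):
    c=capture(n); cv2.imwrite('pics/'+f+'.png',c['color']); np.save('pics/'+f+'.npy',c,allow_pickle=True); return c
def load(f): return np.load('pics/'+f+'.npy',allow_pickle=True).item()
E
python3 - <<'E'
from h import *
for n in ['scene','top','wrist']:
    c=snap(n,n+'0'); print(n,{k:v for k,v in c.items() if k!='color'})
print(state())
E
```

```text
scene {'mtx': array([[618.67210945,   0.        , 318.70478966],
       [  0.        , 618.67210945, 229.96695868],
       [  0.        ,   0.        ,   1.        ]]), 'eye': array([-233.31325256, -686.27974955, 1008.36282274]), 'attitude': array([ 43.18588805,   0.28118165, -56.36879633])}
top {'mtx': array([[483.46897595,   0.        , 333.2864905 ],
       [  0.        , 483.46897595, 245.13808015],
       [  0.        ,   0.        ,   1.        ]]), 'eye': array([ 270.68989899, -194.72122874, 1209.5645363 ]), 'attitude': array([ 11.93085668,   0.39095241, -93.08959021])}
wrist {'mtx': array([[372.76454717,   0.        , 318.58919728],
       [  0.        , 372.76454717, 238.41836679],
       [  0.        ,   0.        ,   1.        ]]), 'eye': array([156.96027108, 634.79136954, 382.18890861]), 'attitude': array([-14.44244649,   0.13058706,  69.9247371 ])}
{'time': 0.15, 'joint_positions': array([-72.42291425,  26.82505147,  -0.66528591,  91.86721831,
         0.3427585 ,  61.39073152,  -3.22549169]), 'dq': array([-0.0170745 , -0.13733631, -0.08447241, -0.22572049,  0.03879405,
       -0.00699885,  0.01790641]), 'joint_efforts': array([ 1.85562218e-03, -5.20956767e+01, -1.21548623e-02, -2.43981045e+01,
       -5.66927588e-02,  1.52533542e-02,  1.04780645e-04]), 'tcp_pos': array([222.64106268, 610.19040815, 213.86336229]), 'tcp_rot': array([-1.79919139e+02,  5.01774754e-03,  1.59955676e+02]), 'force': array([0.70764586, 0.1085535 , 0.28178656]), 'moment': array([ 0.02440852, -0.00239212, -0.02580368]), 'finger_force': 0.0, 'finger_gap': 91.72598449016563}
```

View pics/scene0.png

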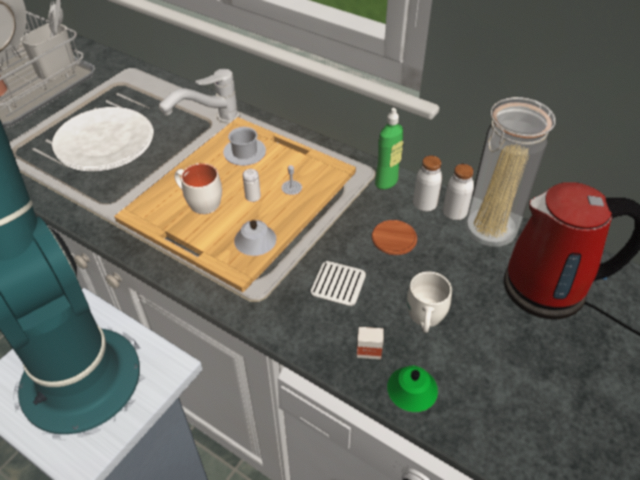

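View pics/top0.png

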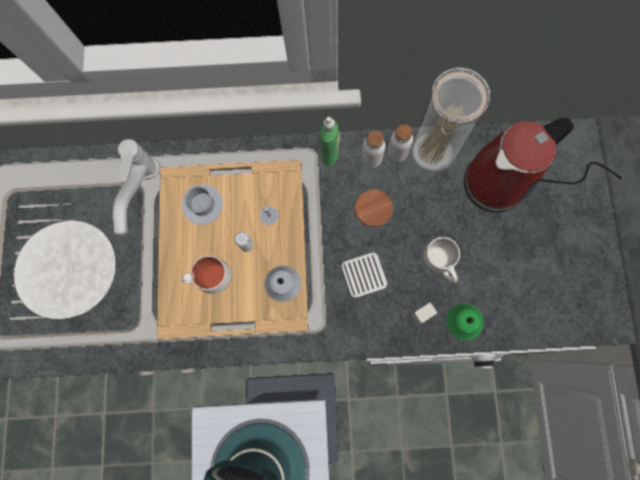

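Candidates in the scene view:
- **Mug:** red-inside mug at (200,187), against the white mug at (430,298). I take the red-inside one.
- **Lid:** steel lid at (255,235), against the green look-alike at (414,387). I take the steel one.
- **Coaster:** round one at (395,237), against the striped one at (338,283). I take the round one.
- **Pot:** (243,147).
- **Press:** (291,182), against the salt at (251,185).

Next is a close crop to check these choices.

```bash
python3 - <<'E'
from h import *
a=load('top0')['color'][150:340,150:330]; b=load('scene0')['color'][115:285,115:315]
b=b
cv2.imwrite('pics/c1.png',cv2.resize(a,None,fx=3.1,fy=3.1,interpolation=cv2.INTER_CUBIC))
cv2.imwrite('pics/c2.png',cv2.resize(b,None,fx=3.5,fy=3.5,interpolation=cv2.INTER_CUBIC))
c=load('top0'); g=c['color']
hsv=cv2.cvtColor(g,cv2.COLOR_BGR2HSV)
def blobs(m,name,z):
    for k in cv2.findContours(m.astype(np.uint8),cv2.RETR_EXTERNAL,cv2.CHAIN_APPROX_NONE)[0]:
        if cv2.contourArea(k)>60:
            (x,y),s,an=cv2.fitEllipse(k); x0,y0,w,h=cv2.boundingRect(k)
            if 300<y0+h/2 : continue
            print(name,round(x,1),round(y,1),np.round(s,1),(x0,y0,w,h),plane(c,x,y,z).round(1))
H,S,V=cv2.split(hsv)
blobs(((H<12)|(H>172))&(S>110),'red',12)
blobs(((H<12)|(H>172))&(S>110),'redmug',24+80)
E
```

```text
red 207.9 272.4 [29.1 29.8] (193, 258, 31, 30) [471.3 117.3  12. ]
red 373.3 207.7 [35.1 36.4] (355, 190, 37, 36) [ 616.5 -308.2   12. ]
red 503.0 172.8 [61.8 76. ] (468, 133, 79, 74) [ 691.8 -652.4   12. ]
red 528.8 145.8 [45.9 52.1] (503, 122, 53, 49) [ 762.9 -729.8   12. ]
redmug 207.9 272.4 [29.1 29.8] (193, 258, 31, 30) [455.9  93.3 104. ]
redmug 373.3 207.7 [35.1 36.4] (355, 190, 37, 36) [ 589.9 -299.5  104. ]
redmug 503.0 172.8 [61.8 76. ] (468, 133, 79, 74) [ 659.4 -617.2  104. ]
redmug 528.8 145.8 [45.9 52.1] (503, 122, 53, 49) [ 725.1 -688.7  104. ]
```

View pics/c1.png

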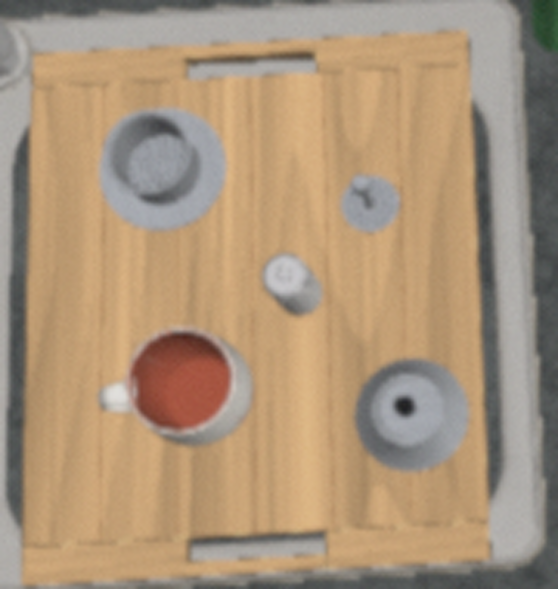

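View pics/c2.png

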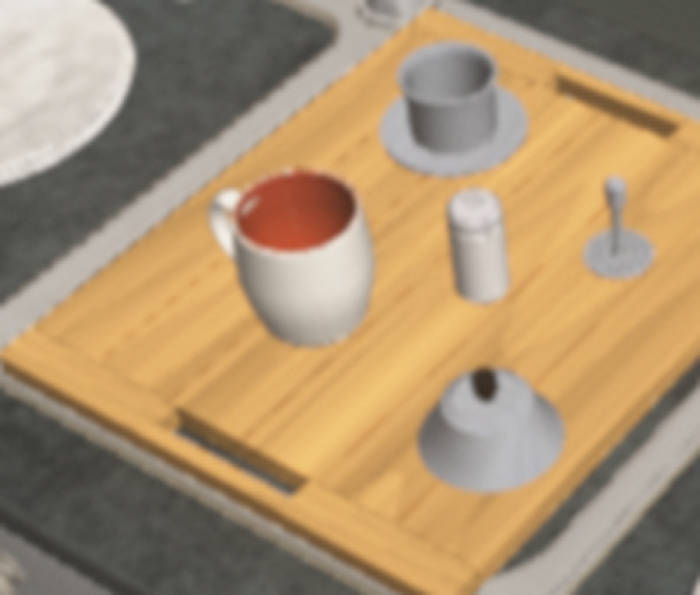

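The crops confirm the choices: the red-inside mug has its handle to the left (+y), the lid is steel with a black knob, and the press stands right of the salt. Next I'll measure from both views.

```bash
python3 - <<'E'
from h import *
for f,(r0,r1,c0,c1) in {'top0':(150,340,150,330),'scene0':(115,290,115,360)}.items():
    c=load(f); H,S,V=cv2.split(cv2.cvtColor(c['color'],cv2.COLOR_BGR2HSV))
    m=((S<70)|(H>60)).astype(np.uint8); m[:r0]=0;m[r1:]=0;m[:,:c0]=0;m[:,c1:]=0
    for k in cv2.findContours(m,cv2.RETR_EXTERNAL,cv2.CHAIN_APPROX_NONE)[0]:
        if 80<cv2.contourArea(k)<4000:
            (x,y),s,an=cv2.fitEllipse(k); print(f,round(x,1),round(y,1),np.round(s,1),cv2.boundingRect(k),plane(c,x,y,30).round(1))
t=load('top0'); s=load('scene0')
for n,p,q,z in [('mugrim',(208.7,272.6),(200.1,175),114),('pot brim',(202.3,204.2),(244.7,150.7),36),('press disc',(269.4,216.1),(291.6,187.3),28.5),('press grip',(264.5,208.8),(290.9,167),88),('lid',(282.9,283.5),(255.3,243),24),('knob',(280.3,280.6),(253.4,224.5),77),('coaster',(373.8,207.9),(395,237),12),('salttop',(242,237),(250.9,172),98),('handle',(188,278),(179.5,177),80)]:
    print(n,plane(t,*p,z).round(1),plane(s,*q,z).round(1))
E
```

```text
scene0 255.0 238.9 [32.7 40.1] (235, 221, 41, 35) [431.8 -74.2  30. ]
scene0 251.4 184.4 [15.4 35.6] (243, 169, 17, 33) [563.8  38.2  30. ]
scene0 199.7 187.6 [37.8 54.8] (175, 169, 47, 45) [488.9 131.6  30. ]
scene0 291.1 182.6 [18.1 27.3] (282, 166, 20, 29) [619.6 -35.7  30. ]
scene0 243.8 146.8 [38.1 39.7] (223, 127, 43, 39) [662.4 138.8  30. ]
mugrim [453.8  88.9 114. ] [457.9  87.3 114. ]
pot brim [642.8 125.2  36. ] [646.1 122.4  36. ]
press disc [604.3 -42.7  28.5] [608.4 -45.   28.5]
press grip [606.4 -39.   88. ] [611.2 -43.7  88. ]
lid [431.6 -70.8  24. ] [426.8 -78.3  24. ]
knob [431.6 -70.5  77. ] [430.2 -76.   77. ]
coaster [ 615.8 -309.5   12. ] [ 616.7 -315.1   12. ]
salttop [537.2  14.4  98. ] [539.7  13.6  98. ]
handle [449.3 146.6  80. ] [453.6 150.9  80. ]
```

```bash
cat >> h.py <<'E'
def to(x,y,z,yaw=None):
    "tool-frame shift (m) and turn (rad) from the present pose to world TCP x,y,z, pointing down, given yaw"
    s=state(); M=rot(s['tcp_rot']); d=M.T@(np.array([x,y,z])-s['tcp_pos'])/1000
    t=np.zeros(3) if yaw is None else R.from_matrix(M.T@rot([180,0,yaw])).as_rotvec()
    print('xyz',d.round(4),'turn',t.round(4)); return d,t
E
python3 - <<'E'
from h import *
to(456,48,280,180)
t=load('top0')
for p,z in [((375,138),160),((375,160),0),((403,130),160),((330,122),220),((437,157),0),((121,225),175),((437,252),86),((130,150),180)]: print(p,plane(t,*p,z).round())
E
```

```text
xyz [-0.4119 -0.4482 -0.0655] turn [-1.400e-03 -2.000e-04 -3.498e-01]
(375, 138) [ 742. -310.  160.]
(375, 160) [ 751. -323.    0.]
(403, 130) [ 758. -377.  160.]
(330, 122) [ 758. -207.  220.]
(437, 157) [ 750. -488.    0.]
(121, 225) [561. 267. 175.]
(437, 252) [ 478. -444.   86.]
(130, 150) [735. 251. 180.]
```

>>> arm_command(steps=[{"xyz":[-0.02,-0.02,-0.03],"turn":[0,0,-0.05],"claw":0},{"xyz":[-0.05,-0.05,-0.05],"turn":[0,0,-0.1],"claw":0},{"xyz":[-0.412,-0.448,-0.066],"turn":[-0.001,0,-0.35],"claw":0},{"xyz":[-0.412,-0.448,-0.066],"turn":[-0.001,0,-0.35],"claw":0},{"xyz":[-0.412,-0.448,-0.066],"turn":[-0.001,0,-0.35],"claw":0.3},{"xyz":[-0.412,-0.448,-0.066],"turn":[-0.001,0,-0.35],"claw":0.3},{"xyz":[-0.412,-0.448,-0.066],"turn":[-0.001,0,-0.35],"claw":0.3},{"xyz":[-0.412,-0.448,-0.066],"turn":[-0.001,0,-0.35],"claw":0.3},{"xyz":[-0.412,-0.448,-0.066],"turn":[-0.001,0,-0.35],"claw":0.4},{"xyz":[-0.412,-0.448,-0.066],"turn":[-0.001,0,-0.35],"claw":0.4},{"xyz":[-0.412,-0.448,-0.066],"turn":[-0.001,0,-0.35],"claw":0.4},{"xyz":[-0.412,-0.448,-0.066],"turn":[-0.001,0,-0.35],"claw":0.4}])

```text
time: 1.15
tcp_pos: [408.6, 163.4, 276.5]
tcp_rot: [179.9, 0.0, -180.0]
force: [0.9, 1.1, -1.5]
finger_gap: 54.8
finger_force: 0.0
```

```bash
python3 - <<'E'
from h import *
s=state();print(s['tcp_pos'],s['tcp_rot'],s['joint_positions'],s['finger_gap'],s['time'])
to(456,48,280,180)
E
```

```text
[408.58188097 163.37654684 276.53864179] [ 1.79915823e+02  2.71543017e-02 -1.79986029e+02] [-37.74978903   1.63314967  11.96188507 116.1549527   -0.45499932
  62.18702564  64.43327328] 54.7940355573525 1.15
xyz [-0.0474 -0.1154 -0.0036] turn [0.0015 0.0005 0.0002]
```

>>> arm_command(steps=[{"xyz":[-0.047,-0.115,-0.004],"turn":[0.0015,0,0],"claw":0.4},{"xyz":[-0.047,-0.115,-0.004],"turn":[0.0015,0,0],"claw":0.4},{"xyz":[-0.047,-0.115,-0.004],"turn":[0.0015,0,0],"claw":0.4},{"xyz":[-0.047,-0.115,-0.004],"turn":[0.0015,0,0],"claw":0.4},{"xyz":[-0.047,-0.115,-0.004],"turn":[0.0015,0,0],"claw":0.4},{"xyz":[-0.047,-0.115,-0.004],"turn":[0.0015,0,0],"claw":0.4}])

```text
time: 1.65
tcp_pos: [455.0, 51.1, 280.0]
tcp_rot: [-180.0, -0.0, -180.0]
force: [-0.4, 0.4, 0.5]
finger_gap: 55.1
finger_force: 0.0
```

```bash
python3 - <<'E'
from h import *
c=snap('wrist','w1'); print(c['eye'],c['attitude'])
s=state();print(s['tcp_pos'],s['tcp_rot'],s['joint_positions'])
H,S,V=cv2.split(cv2.cvtColor(c['color'],cv2.COLOR_BGR2HSV))
m=(((H<12)|(H>172))&(S>110)).astype(np.uint8)
for k in cv2.findContours(m,cv2.RETR_EXTERNAL,cv2.CHAIN_APPROX_NONE)[0]:
    if cv2.contourArea(k)>300:
        (x,y),sz,an=cv2.fitEllipse(k); print(x,y,sz,cv2.boundingRect(k),plane(c,x,y,112))
E
```

```text
[385.10320528  51.36908451 448.48723746] [-1.43982941e+01  2.43822654e-02  8.99876134e+01]
[454.90130879  51.68109924 279.98574932] [-1.79989385e+02 -2.84425817e-02 -1.79886666e+02] [-29.28594696   3.20386825  19.56032581 114.1918085   -1.19881194
  62.82378762  80.9076099 ]
35.454532623291016 317.4962463378906 (50.225650787353516, 73.7425308227539) (3, 292, 76, 59) [ 551.9554175  -227.97512574  112.        ]
361.1097717285156 219.64950561523438 (77.40966033935547, 78.33199310302734) (322, 181, 80, 78) [453.66435128  90.33060489 112.        ]
```

View pics/w1.png

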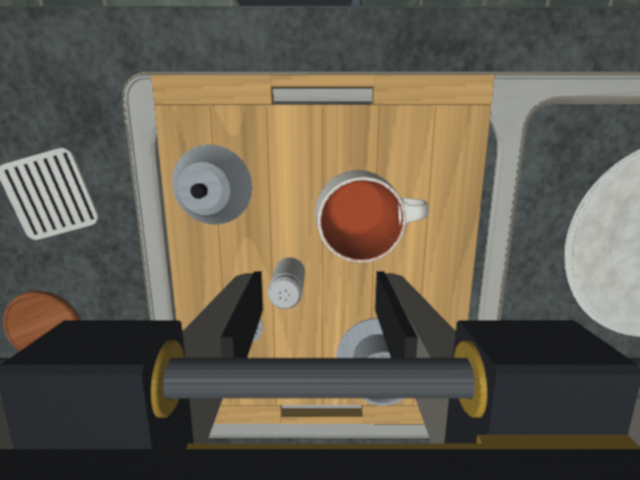

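```bash
python3 - <<'E'
from h import *
to(454.5,49,83,180)
E
```

```text
xyz [ 0.0003 -0.0026  0.197 ] turn [-0.0002 -0.0005  0.002 ]
```

>>> arm_command(steps=[{"xyz":[0,-0.003,0.03],"turn":[0,0,-0.002],"claw":0.4},{"xyz":[0,-0.003,0.065],"turn":[0,0,0],"claw":0.4},{"xyz":[0,-0.003,0.1],"turn":[0,0,0],"claw":0.4},{"xyz":[0,-0.003,0.125],"turn":[0,0,0],"claw":0.4},{"xyz":[0,-0.003,0.145],"turn":[0,0,0],"claw":0.4},{"xyz":[0,-0.003,0.165],"turn":[0,0,0],"claw":0.4},{"xyz":[0,-0.003,0.18],"turn":[0,0,0],"claw":0.4},{"xyz":[0,-0.003,0.19],"turn":[0,0,0],"claw":0.4},{"xyz":[0,-0.003,0.197],"turn":[0,0,0],"claw":0.4},{"xyz":[0,-0.003,0.197],"turn":[0,0,0],"claw":0.4},{"xyz":[0,-0.003,0.197],"turn":[0,0,0],"claw":0.4}])

```text
time: 2.62
tcp_pos: [455.6, 47.9, 83.5]
tcp_rot: [-180.0, 0.0, -179.9]
force: [-0.6, 0.4, 0.4]
finger_gap: 55.1
finger_force: 0.0
```

>>> arm_command(squeeze=30, steps=[{"xyz":[0,0,0],"turn":[0,0,0],"claw":0.6},{"xyz":[0,0,0],"turn":[0,0,0],"claw":0.7},{"xyz":[0,0,0],"turn":[0,0,0],"claw":0.75},{"xyz":[0,0,0],"turn":[0,0,0],"claw":0.8},{"xyz":[0,0,0],"turn":[0,0,0],"claw":0.85},{"xyz":[0,0,0],"turn":[0,0,0],"claw":0.9},{"xyz":[0,0,0],"turn":[0,0,0],"claw":0.95},{"xyz":[0,0,0],"turn":[0,0,0],"claw":1},{"xyz":[0,0,0],"turn":[0,0,0],"claw":1},{"xyz":[0,0,0],"turn":[0,0,0],"claw":1}])

```text
time: 3.45
tcp_pos: [455.6, 47.9, 83.4]
tcp_rot: [180.0, 0.0, -180.0]
force: [-0.2, 3.0, 1.8]
finger_gap: 9.6
finger_force: 27.4
```

>>> arm_command(steps=[{"xyz":[0,0,-0.002],"turn":[0,0,0],"claw":1},{"xyz":[0,0,-0.006],"turn":[0,0,0],"claw":1},{"xyz":[0,0,-0.015],"turn":[0,0,0],"claw":1},{"xyz":[0,0,-0.03],"turn":[0,0,0],"claw":1},{"xyz":[0,0,-0.05],"turn":[0,0,0],"claw":1},{"xyz":[0,0,-0.075],"turn":[0,0,0],"claw":1},{"xyz":[0,0,-0.095],"turn":[0,0,0],"claw":1},{"xyz":[0,0,-0.105],"turn":[0,0,0],"claw":1},{"xyz":[0,0,-0.11],"turn":[0,0,0],"claw":1},{"xyz":[0,0,-0.11],"turn":[0,0,0],"claw":1}])

```text
time: 4.28
tcp_pos: [455.8, 47.3, 194.0]
tcp_rot: [-180.0, 0.1, 180.0]
force: [0.6, -0.0, -2.9]
finger_gap: 9.4
finger_force: 29.0
```

```bash
python3 - <<'E'
from h import *
c=snap('scene','s2')
s=state();print(s['tcp_pos'],s['tcp_rot'],s['moment'],s['force'])
cv2.imwrite('pics/s2c.png',cv2.resize(c['color'][40:290,100:420],None,fx=2,fy=2))
E
```

```text
[455.1444856   47.24826469 193.02632045] [-1.79968023e+02  7.60926717e-04 -1.79995858e+02] [-0.02632072  0.02808399 -0.01241924] [ 0.04001743 -0.31786962 -2.79966062]
```

View pics/s2c.png

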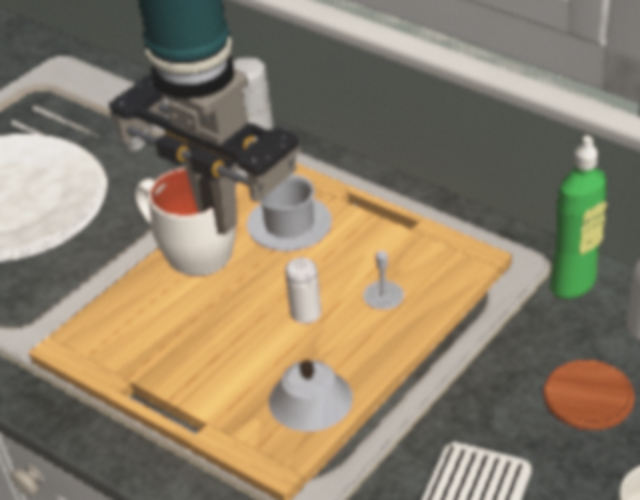

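The mug is lifted and upright, and the press, lid, pot and salt are undisturbed. I'll carry it beside the coaster and look with the wrist camera.

>>> arm_command(steps=[{"xyz":[-0.004,-0.006,-0.01],"turn":[0,0,0],"claw":1},{"xyz":[-0.014,-0.022,-0.03],"turn":[0,0,0],"claw":1},{"xyz":[-0.03,-0.05,-0.05],"turn":[0,0,0],"claw":1},{"xyz":[-0.05,-0.082,-0.06],"turn":[0,0,0],"claw":1},{"xyz":[-0.07,-0.115,-0.066],"turn":[0,0,0],"claw":1},{"xyz":[-0.09,-0.148,-0.066],"turn":[0,0,0],"claw":1},{"xyz":[-0.11,-0.182,-0.066],"turn":[0,0,0],"claw":1},{"xyz":[-0.13,-0.215,-0.066],"turn":[0,0,0],"claw":1},{"xyz":[-0.146,-0.243,-0.066],"turn":[0,0,0],"claw":1},{"xyz":[-0.158,-0.264,-0.066],"turn":[0,0,0],"claw":1},{"xyz":[-0.165,-0.275,-0.066],"turn":[0,0,0],"claw":1},{"xyz":[-0.165,-0.277,-0.066],"turn":[0,0,0],"claw":1}])

```text
time: 5.33
tcp_pos: [620.1, -232.7, 256.5]
tcp_rot: [-179.9, -0.2, 179.8]
force: [-0.2, 0.7, -2.2]
finger_gap: 9.5
finger_force: 29.1
```

>>> arm_command(steps=[{"xyz":[0,0,0],"turn":[0,0,0],"claw":1},{"xyz":[0,0,0],"turn":[0,0,0],"claw":1},{"xyz":[0,0,0],"turn":[0,0,0],"claw":1}])

```text
time: 5.58
tcp_pos: [620.1, -227.9, 258.8]
tcp_rot: [180.0, -0.1, -179.9]
force: [0.2, 0.3, -2.8]
finger_gap: 9.5
finger_force: 29.1
```

```bash
python3 - <<'E'
from h import *
c=snap('wrist','w3'); s=state();print(s['tcp_pos'],s['tcp_rot'],s['joint_positions'])
H,S,V=cv2.split(cv2.cvtColor(c['color'],cv2.COLOR_BGR2HSV))
m=(((H<12)|(H>172))&(S>110)).astype(np.uint8)
for k in cv2.findContours(m,cv2.RETR_EXTERNAL,cv2.CHAIN_APPROX_NONE)[0]:
    if cv2.contourArea(k)>300:
        (x,y),sz,an=cv2.fitEllipse(k); print(x,y,sz,cv2.boundingRect(k),plane(c,x,y,12).round(1),plane(c,x,y,s['tcp_pos'][2]+29).round(1))
E
```

```text
[ 620.28847567 -227.93903518  259.16278712] [ 1.79969176e+02 -1.47094884e-02 -1.79891240e+02] [ -2.92484728  27.09153294  28.66387776  88.99078142 -13.70602904
  67.45469548 118.48327399]
409.12701416015625 292.5697326660156 (125.27398681640625, 185.67027282714844) (316, 229, 185, 128) [ 723.3 -119.3   12. ] [ 608.2 -191.5  288.2]
10.072003364562988 266.9688720703125 (24.89330291748047, 104.0478286743164) (0, 214, 25, 99) [ 691.6 -589.2   12. ] [ 597.6 -348.9  288.2]
246.1539306640625 202.9627227783203 (82.36322784423828, 87.22601318359375) (204, 160, 86, 86) [ 615.6 -308.9   12. ] [ 572.2 -255.   288.2]
```

View pics/w3.png

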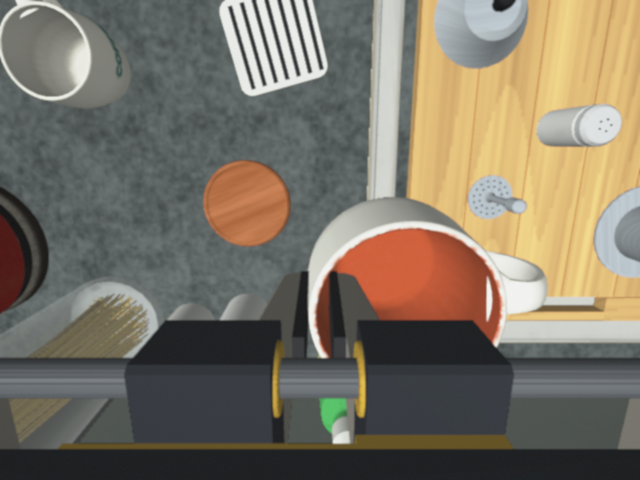

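```bash
python3 - <<'E'
from h import *
from scipy.optimize import least_squares
c=load('w3'); T=np.array([620.3,-227.9,259.2]); print(c['eye'],c['attitude'])
H,S,V=cv2.split(cv2.cvtColor(c['color'],cv2.COLOR_BGR2HSV))
m=(((H<12)|(H>172))&(S>110)).astype(np.uint8)
k=max(cv2.findContours(m,cv2.RETR_EXTERNAL,cv2.CHAIN_APPROX_NONE)[0],key=cv2.contourArea)[:,0]
k=np.array([p for p in k if (p[1]<315 and p[0]>410) or (p[1]<262)])
for dz in (27,31,35):
    P=np.array([plane(c,u,v,T[2]+dz)[:2] for u,v in k])
    f=least_squares(lambda q:np.hypot(*(P-q[:2]).T)-q[2],[T[0],T[1]+40,37],loss='soft_l1')
    print(dz,(f.x-[T[0],T[1],0]).round(2),np.abs(f.fun).mean().round(2))
E
```

```text
[ 550.24015676 -227.82682884  427.28962492] [-1.43717563e+01 -2.87251212e-02  9.00667806e+01]
27 [ 0.56 36.75 38.32] 0.15
31 [-1.44 35.71 37.23] 0.15
35 [-3.45 34.67 36.15] 0.15
```

>>> arm_command(steps=[{"xyz":[0,-0.006,0.01],"turn":[0,0,0],"claw":1},{"xyz":[0.001,-0.02,0.025],"turn":[0,0,0],"claw":1},{"xyz":[0.002,-0.042,0.04],"turn":[0,0,0],"claw":1},{"xyz":[0.003,-0.067,0.055],"turn":[0,0,0],"claw":1},{"xyz":[0.004,-0.09,0.07],"turn":[0,0,0],"claw":1},{"xyz":[0.004,-0.107,0.085],"turn":[0,0,0],"claw":1},{"xyz":[0.004,-0.116,0.1],"turn":[0,0,0],"claw":1},{"xyz":[0.004,-0.118,0.12],"turn":[0,0,0],"claw":1},{"xyz":[0.004,-0.118,0.14],"turn":[0,0,0],"claw":1},{"xyz":[0.004,-0.118,0.155],"turn":[0,0,0],"claw":1},{"xyz":[0.004,-0.118,0.167],"turn":[0,0,0],"claw":1},{"xyz":[0.004,-0.118,0.172],"turn":[0,0,0],"claw":1}])

```text
time: 6.63
tcp_pos: [615.9, -346.2, 85.1]
tcp_rot: [179.9, -0.1, -179.9]
force: [-0.9, 1.2, -2.9]
finger_gap: 9.5
finger_force: 29.1
```

>>> arm_command(steps=[{"xyz":[0,0,0],"turn":[0,0,0],"claw":1},{"xyz":[0,0,0.002],"turn":[0,0,0],"claw":1},{"xyz":[0,0,0.004],"turn":[0,0,0],"claw":1},{"xyz":[0,0,0.006],"turn":[0,0,0],"claw":1},{"xyz":[0,0,0.008],"turn":[0,0,0],"claw":1},{"xyz":[0,0,0.01],"turn":[0,0,0],"claw":1},{"xyz":[0,0,0.012],"turn":[0,0,0],"claw":1},{"xyz":[0,0,0.012],"turn":[0,0,0],"claw":1},{"xyz":[0,0,0.012],"turn":[0,0,0],"claw":1}])

```text
time: 7.38
tcp_pos: [616.4, -347.6, 75.3]
tcp_rot: [-180.0, -0.0, -180.0]
force: [-0.6, 0.7, -2.6]
finger_gap: 9.2
finger_force: 29.1
```

```bash
python3 - <<'E'
from h import *
s=state();print(s['tcp_pos'],s['tcp_rot'],s['force'],s['moment'])
c=snap('scene','s4'); t=snap('top','t4')
a=cv2.resize(c['color'][130:290,320:500],None,fx=2.2,fy=2.2,interpolation=cv2.INTER_CUBIC)
b=cv2.resize(t['color'][130:290,300:480],None,fx=2.2,fy=2.2,interpolation=cv2.INTER_CUBIC)
cv2.imwrite('pics/c4.png',np.hstack([a,b]))
E
```

```text
[ 616.43532993 -347.6286817    75.33437713] [-1.79977185e+02 -2.49097855e-03 -1.79995226e+02] [-0.6404993   0.6920153  -2.62828091] [-0.07183184 -0.0095864   0.00163399]
```

View pics/c4.png

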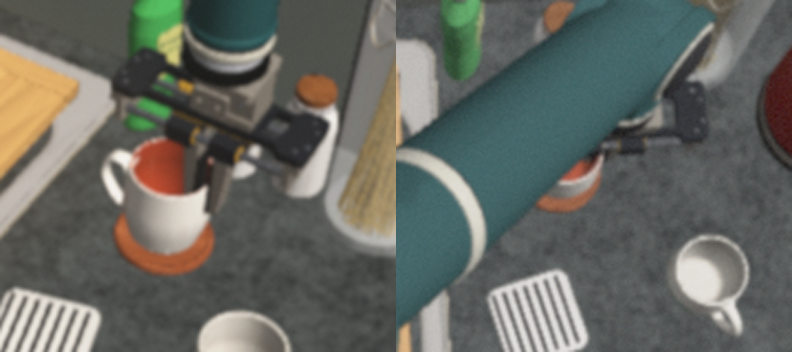

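>>> arm_command(steps=[{"xyz":[0,0.001,0.0005],"turn":[0,0,0],"claw":1},{"xyz":[0,0.0015,0.0015],"turn":[0,0,0],"claw":1},{"xyz":[0,0.0015,0.0025],"turn":[0,0,0],"claw":1},{"xyz":[0,0.0015,0.003],"turn":[0,0,0],"claw":1},{"xyz":[0,0.0015,0.003],"turn":[0,0,0],"claw":1}])

```text
time: 7.9
tcp_pos: [616.4, -346.1, 72.3]
tcp_rot: [-180.0, -0.0, -180.0]
force: [-0.0, -0.4, -1.9]
finger_gap: 9.9
finger_force: 29.1
```

>>> arm_command(steps=[{"xyz":[0,0,0.001],"turn":[0,0,0],"claw":1},{"xyz":[0,0,0.0015],"turn":[0,0,0],"claw":1},{"xyz":[0,0,0.0015],"turn":[0,0,0],"claw":1}])

```text
time: 8.15
tcp_pos: [616.9, -346.8, 71.9]
tcp_rot: [-179.9, 0.1, 180.0]
force: [-1.3, 0.1, 3.9]
finger_gap: 9.4
finger_force: 29.3
```

>>> arm_command(steps=[{"xyz":[0,0,0],"turn":[0,0,0],"claw":0.88},{"xyz":[0,0,0],"turn":[0,0,0],"claw":0.84},{"xyz":[0,0,0],"turn":[0,0,0],"claw":0.78},{"xyz":[0,0,0],"turn":[0,0,0],"claw":0.7},{"xyz":[0,0,0],"turn":[0,0,0],"claw":0.65},{"xyz":[0,0,0],"turn":[0,0,0],"claw":0.65}])

```text
time: 8.65
tcp_pos: [616.4, -346.1, 70.7]
tcp_rot: [-180.0, -0.0, -180.0]
force: [-0.9, 0.5, -0.1]
finger_gap: 31.7
finger_force: 0.0
```

>>> arm_command(steps=[{"xyz":[0,0,-0.01],"turn":[0,0,0],"claw":0.65},{"xyz":[0,0,-0.03],"turn":[0,0,0],"claw":0.65},{"xyz":[0,0,-0.06],"turn":[0,0,0],"claw":0.65},{"xyz":[0,0.02,-0.09],"turn":[0,0,0],"claw":0.6},{"xyz":[0.015,0.05,-0.12],"turn":[0,0,0],"claw":0.4},{"xyz":[0.03,0.085,-0.15],"turn":[0,0,0],"claw":0.2},{"xyz":[0.045,0.12,-0.175],"turn":[0,0,0],"claw":0},{"xyz":[0.06,0.14,-0.19],"turn":[0,0,0],"claw":0},{"xyz":[0.06,0.14,-0.19],"turn":[0,0,0],"claw":0},{"xyz":[0.06,0.14,-0.19],"turn":[0,0,0],"claw":0}])

```text
time: 9.48
tcp_pos: [557.1, -204.5, 263.6]
tcp_rot: [180.0, 0.3, -179.8]
force: [0.5, -0.5, 0.8]
finger_gap: 74.5
finger_force: 0.0
```

```bash
cat >> h.py <<'E'
from scipy.optimize import least_squares
def redmask(c):
    H,S,V=cv2.split(cv2.cvtColor(c['color'],cv2.COLOR_BGR2HSV)); return (((H<12)|(H>172))&(S>110)).astype(np.uint8)
def cons(m,a=300): return [k for k in cv2.findContours(m,cv2.RETR_EXTERNAL,cv2.CHAIN_APPROX_NONE)[0] if cv2.contourArea(k)>a]
def circ(c,k,z):
    P=np.array([plane(c,u,v,z)[:2] for u,v in k])
    f=least_squares(lambda q:np.hypot(*(P-q[:2]).T)-q[2],[*P.mean(0),30],loss='soft_l1'); return f.x.round(2),np.abs(f.fun).mean().round(2)
E
python3 - <<'E'
from h import *
s=state();print(s['tcp_pos'],s['time'],s['joint_positions'])
for n,f in [('wrist','w5'),('top','t5'),('scene','s5')]:
    c=snap(n,f)
    for k in cons(redmask(c),150): print(n,cv2.boundingRect(k),circ(c,k[:,0],12),circ(c,k[:,0],102))
E
```

```text
[ 557.13728266 -204.51269169  263.5518785 ] 9.4833 [ -6.39567102  19.54127434  29.8419538   98.84227952 -10.77350855
  64.18843839 116.87049774]
wrist (0, 274, 19, 58) (array([ 675.64, -616.96,   42.89]), np.float64(6.21)) (array([ 634.86, -528.77,   33.84]), np.float64(4.89))
wrist (171, 245, 79, 58) (array([ 648.48, -335.36,   44.01]), np.float64(6.97)) (array([ 613.55, -307.34,   34.42]), np.float64(5.48))
wrist (194, 214, 77, 35) (array([ 616.42, -308.09,   46.59]), np.float64(4.25)) (array([ 588.65, -285.92,   36.59]), np.float64(3.35))
top (363, 195, 27, 17) (array([ 641.25, -315.93,   33.19]), np.float64(6.88)) (array([ 613.4 , -306.84,   30.64]), np.float64(6.37))
top (468, 134, 79, 74) (array([ 680.4 , -639.06,   79.34]), np.float64(14.73)) (array([ 649.63, -605.69,   73.41]), np.float64(13.62))
top (503, 122, 53, 49) (array([ 763.73, -730.08,   66.64]), np.float64(1.11)) (array([ 726.67, -689.84,   61.63]), np.float64(1.02))
scene (357, 347, 25, 9) (array([ 336.67, -414.08,   15.47]), np.float64(5.13)) (array([ 285.17, -438.67,   14.07]), np.float64(4.66))
scene (372, 229, 45, 26) (array([ 614.76, -314.17,   46.96]), np.float64(6.76)) (array([ 538.16, -347.77,   42.67]), np.float64(6.15))
scene (379, 194, 35, 25) (array([ 702.84, -270.29,   38.65]), np.float64(0.97)) (array([ 618.28, -307.87,   35.15]), np.float64(0.88))
scene (508, 182, 105, 126) (array([ 778.28, -637.77,  139.19]), np.float64(38.1)) (array([ 686.91, -642.15,  126.63]), np.float64(34.66))
```

View pics/w5.png

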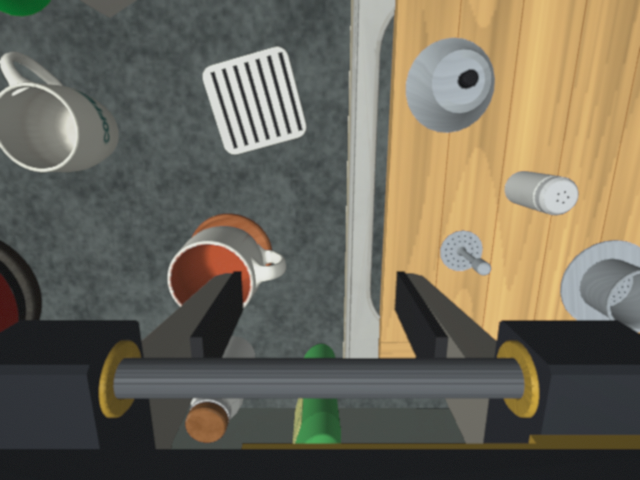

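```bash
python3 - <<'E'
from h import *
t=load('top5'.replace('top','t'))
for p,z in [((158,165),10),((158,165),60),((152,165),120),((141,190),150),((130,225),170)]: print(p,z,plane(t,*p,z).round())
a=t['color'][120:260,90:260]; cv2.imwrite('pics/tap.png',cv2.resize(a,None,fx=4,fy=4,interpolation=cv2.INTER_CUBIC))
to(642,124,250,180)
E
```

```text
(158, 165) 10 [765. 249.  10.]
(158, 165) 60 [745. 231.  60.]
(152, 165) 120 [721. 223. 120.]
(141, 190) 150 [649. 235. 150.]
(130, 225) 170 [561. 249. 170.]
xyz [-0.0853  0.3313  0.0101] turn [-0.0011 -0.0005 -0.0013]
```

View pics/tap.png

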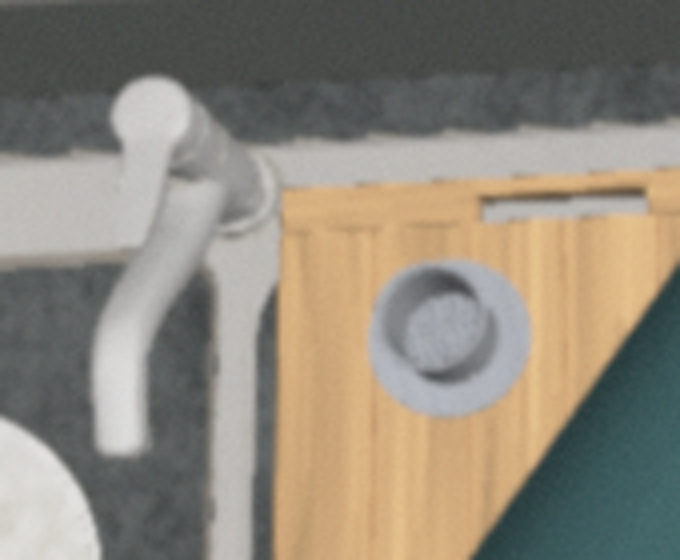

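>>> arm_command(steps=[{"xyz":[-0.004,0.02,0],"turn":[0,0,0.05],"claw":0},{"xyz":[-0.012,0.05,0],"turn":[0,0,0.15],"claw":0},{"xyz":[-0.02,0.085,0],"turn":[0,0,0.27],"claw":0},{"xyz":[-0.03,0.12,0],"turn":[0,0,0.39],"claw":0},{"xyz":[-0.04,0.155,0],"turn":[0,0,0.51],"claw":0},{"xyz":[-0.05,0.19,0],"turn":[0,0,0.63],"claw":0},{"xyz":[-0.06,0.225,0],"turn":[0,0,0.75],"claw":0},{"xyz":[-0.07,0.26,0],"turn":[0,0,0.87],"claw":0},{"xyz":[-0.078,0.29,0],"turn":[0,0,0.99],"claw":0},{"xyz":[-0.083,0.315,0],"turn":[0,0,1.11],"claw":0},{"xyz":[-0.085,0.328,0],"turn":[0,0,1.23],"claw":0},{"xyz":[-0.085,0.331,0],"turn":[0,0,1.35],"claw":0}])

```text
time: 10.63
tcp_pos: [642.0, 127.8, 258.4]
tcp_rot: [-179.9, 0.1, 102.5]
force: [0.2, -0.2, 0.0]
finger_gap: 91.7
finger_force: 0.0
```

```bash
python3 - <<'E'
from h import *
to(643,124,250,90)
t=snap('top','t6')
print([ (cv2.boundingRect(k),circ(t,k[:,0],100)) for k in cons(redmask(t),150)][:3])
E
```

```text
xyz [-0.0039  0.0002  0.0084] turn [-0.0023  0.0017  0.2183]
[((361, 184, 29, 28), (array([ 616.28, -305.75,   33.97]), np.float64(0.51))), ((468, 134, 78, 74), (array([ 649.81, -605.98,   73.22]), np.float64(13.71))), ((503, 122, 53, 49), (array([ 726.97, -689.48,   61.01]), np.float64(5.49)))]
```

>>> arm_command(steps=[{"xyz":[-0.004,0,0.008],"turn":[-0.002,0.002,0.12],"claw":0},{"xyz":[-0.004,0,0.008],"turn":[-0.002,0.002,0.218],"claw":0},{"xyz":[-0.004,0,0.008],"turn":[-0.002,0.002,0.218],"claw":0},{"xyz":[-0.004,0,0.008],"turn":[-0.002,0.002,0.218],"claw":0},{"xyz":[-0.004,0,0.008],"turn":[-0.002,0.002,0.218],"claw":0}])

```text
time: 11.1
tcp_pos: [642.6, 120.1, 252.3]
tcp_rot: [179.9, -0.1, 90.3]
force: [-0.0, -0.0, 0.0]
finger_gap: 91.7
finger_force: 0.0
```

```bash
python3 - <<'E'
from h import *
c=snap('wrist','w6'); s=state(); print(s['tcp_pos'],s['tcp_rot'],c['eye'])
H,S,V=cv2.split(cv2.cvtColor(c['color'],cv2.COLOR_BGR2HSV))
m=((S<75)|(H>60)).astype(np.uint8)
for k in cons(m,300):
    r=cv2.boundingRect(k)
    if r[1]+r[3]<440 and r[2]<200: print(r,circ(c,k[:,0],36))
cv2.imwrite('pics/w6m.png',m*255)
E
```

```text
[642.5680069  120.33305863 252.57851912] [ 1.79895074e+02 -7.52950091e-02  9.02722239e+01] [642.17419488 190.51068881 420.86975267]
(389, 219, 19, 87) (array([886.39,  63.93, 163.32]), np.float64(6.37))
(40, 217, 21, 88) (array([13840.94,   -30.94, 13488.83]), np.float64(2.33))
(270, 156, 100, 99) (array([643.33, 125.21,  51.5 ]), np.float64(0.26))
```

View pics/w6.png

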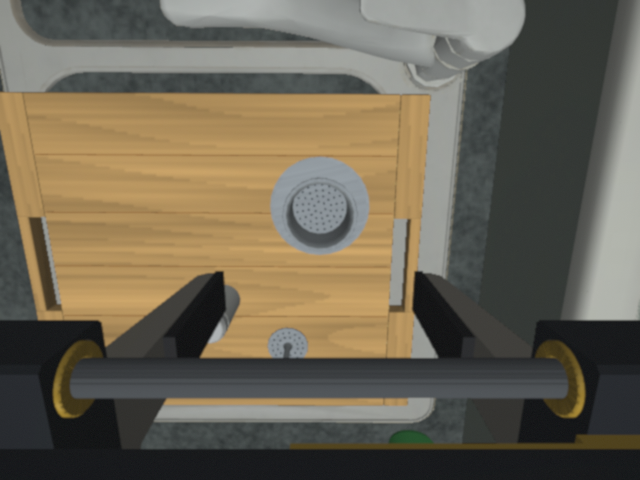

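>>> arm_command(steps=[{"xyz":[0.005,0.001,0.02],"turn":[-0.002,0.001,0.005],"claw":0},{"xyz":[0.005,0.001,0.05],"turn":[-0.002,0.001,0.005],"claw":0},{"xyz":[0.005,0.001,0.085],"turn":[-0.002,0.001,0.005],"claw":0},{"xyz":[0.005,0.001,0.12],"turn":[-0.002,0.001,0.005],"claw":0},{"xyz":[0.005,0.001,0.15],"turn":[-0.002,0.001,0.005],"claw":0},{"xyz":[0.005,0.001,0.175],"turn":[-0.002,0.001,0.005],"claw":0},{"xyz":[0.005,0.001,0.193],"turn":[-0.002,0.001,0.005],"claw":0},{"xyz":[0.005,0.001,0.203],"turn":[-0.002,0.001,0.005],"claw":0},{"xyz":[0.005,0.001,0.209],"turn":[-0.002,0.001,0.005],"claw":0},{"xyz":[0.005,0.001,0.211],"turn":[-0.002,0.001,0.005],"claw":0},{"xyz":[0.005,0.001,0.211],"turn":[-0.002,0.001,0.005],"claw":0}])

```text
time: 12.07
tcp_pos: [644.3, 126.4, 42.3]
tcp_rot: [179.7, -0.2, 89.9]
force: [0.6, -0.3, 0.2]
finger_gap: 91.9
finger_force: 0.0
```

>>> arm_command(squeeze=25, steps=[{"xyz":[0,0,0],"turn":[0,0,0],"claw":0.15},{"xyz":[0,0,0],"turn":[0,0,0],"claw":0.2},{"xyz":[0,0,0],"turn":[0,0,0],"claw":0.25},{"xyz":[0,0,0],"turn":[0,0,0],"claw":0.3},{"xyz":[0,0,0],"turn":[0,0,0],"claw":0.35},{"xyz":[0,0,0],"turn":[0,0,0],"claw":0.5},{"xyz":[0,0,0],"turn":[0,0,0],"claw":0.5},{"xyz":[0,0,0],"turn":[0,0,0],"claw":0.5}])

```text
time: 12.73
tcp_pos: [644.1, 126.6, 42.5]
tcp_rot: [179.7, -0.2, 89.9]
force: [-2.4, 0.4, 6.4]
finger_gap: 64.4
finger_force: 25.3
```

```bash
python3 - <<'E'
from h import *
s=state(); print(s['tcp_pos'],s['tcp_rot'],s['finger_gap'],s['finger_force'],s['force'])
E
```

```text
[644.06224465 126.64099396  42.45542618] [179.73185567  -0.18879884  89.8888584 ] 64.39653262016901 25.307246600277722 [-2.44597562  0.444167    6.35407143]
```

>>> arm_command(steps=[{"xyz":[0,0,-0.001],"turn":[0,0,0],"claw":0.5},{"xyz":[0,0,-0.002],"turn":[0,0,0],"claw":0.5},{"xyz":[0,0,-0.004],"turn":[0,0,0],"claw":0.5},{"xyz":[0,0,-0.006],"turn":[0,0,0],"claw":0.5},{"xyz":[0,0,-0.008],"turn":[0,0,0],"claw":0.5},{"xyz":[0,0,-0.008],"turn":[0,0,0],"claw":0.5}])

```text
time: 13.23
tcp_pos: [643.9, 126.3, 50.1]
tcp_rot: [179.7, -0.2, 89.9]
force: [0.4, 1.3, -2.9]
finger_gap: 64.8
finger_force: 25.3
```

```bash
python3 - <<'E'
from h import *
s=state(); print(s['tcp_pos'],s['tcp_rot'],s['finger_gap'],s['finger_force'],s['force'],s['moment'])
c=snap('scene','s7'); cv2.imwrite('pics/s7c.png',cv2.resize(c['color'][60:220,170:350],None,fx=3.5,fy=3.5,interpolation=cv2.INTER_CUBIC))
E
```

```text
[643.8673744  126.329677    50.07892455] [ 1.79748022e+02 -1.53473998e-01  8.98795551e+01] 64.77015565004763 25.286640864796937 [ 0.37105385  1.28953175 -2.90399466] [-0.09575024  0.03500646 -0.02107406]
```

View pics/s7c.png

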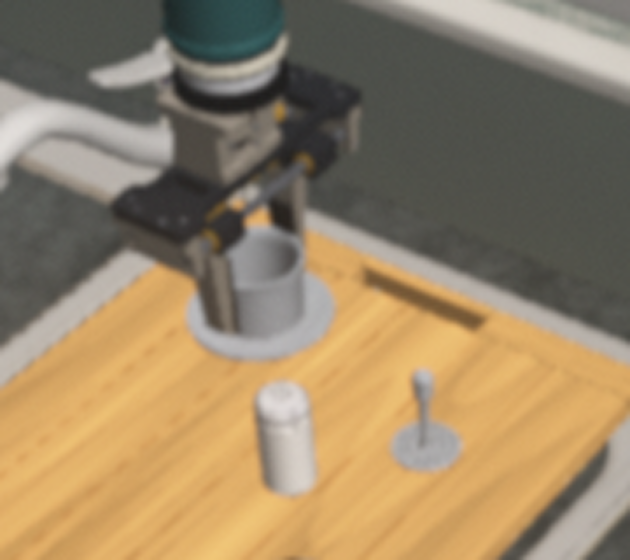

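>>> arm_command(steps=[{"xyz":[0,0,-0.015],"turn":[0,0,0],"claw":0.5},{"xyz":[0,0,-0.04],"turn":[0,0,0],"claw":0.5},{"xyz":[-0.005,0,-0.07],"turn":[0,0,-0.03],"claw":0.5},{"xyz":[-0.015,0,-0.1],"turn":[0,0,-0.1],"claw":0.5},{"xyz":[-0.035,-0.002,-0.125],"turn":[0,0,-0.2],"claw":0.5},{"xyz":[-0.062,-0.004,-0.14],"turn":[0,0,-0.31],"claw":0.5},{"xyz":[-0.094,-0.006,-0.15],"turn":[0,0,-0.42],"claw":0.5},{"xyz":[-0.127,-0.008,-0.15],"turn":[0,0,-0.53],"claw":0.5},{"xyz":[-0.16,-0.01,-0.15],"turn":[0,0,-0.64],"claw":0.5},{"xyz":[-0.193,-0.012,-0.15],"turn":[0,0,-0.75],"claw":0.5},{"xyz":[-0.226,-0.014,-0.15],"turn":[0,0,-0.86],"claw":0.5},{"xyz":[-0.25,-0.016,-0.15],"turn":[0,0,-0.95],"claw":0.5}])

```text
time: 14.28
tcp_pos: [625.8, -128.2, 200.5]
tcp_rot: [179.8, 0.2, 144.4]
force: [0.2, 0.2, -1.2]
finger_gap: 64.6
finger_force: 25.3
```

```bash
python3 - <<'E'
from h import *
s=state(); print(s['tcp_pos'],s['tcp_rot'],s['finger_gap'],s['joint_positions'])
to(616,-306,205,180)
E
```

```text
[ 625.80998371 -128.19239927  200.51192882] [179.78526291   0.20400643 144.42260636] 64.58865340477819 [-12.92947935  28.01854993  29.60274263  96.09601463 -15.72536935
  59.7583348   76.13644094]
xyz [-0.0955 -0.1503 -0.0047] turn [ 0.0025  0.0046 -0.6209]
```

```bash
python3 - <<'E'
from h import *
to(622,-190,205,180)
E
```

```text
xyz [-0.0329 -0.0525 -0.0046] turn [ 0.0025  0.0046 -0.6209]
```

>>> arm_command(steps=[{"xyz":[-0.015,-0.025,-0.005],"turn":[0.001,0.002,-0.1],"claw":0.5},{"xyz":[-0.025,-0.04,-0.005],"turn":[0.002,0.004,-0.21],"claw":0.5},{"xyz":[-0.033,-0.052,-0.005],"turn":[0.002,0.005,-0.32],"claw":0.5},{"xyz":[-0.033,-0.052,-0.005],"turn":[0.002,0.005,-0.43],"claw":0.5},{"xyz":[-0.033,-0.052,-0.005],"turn":[0.002,0.005,-0.53],"claw":0.5},{"xyz":[-0.033,-0.052,-0.005],"turn":[0.002,0.005,-0.62],"claw":0.5},{"xyz":[-0.033,-0.052,-0.005],"turn":[0.002,0.005,-0.62],"claw":0.5},{"xyz":[-0.033,-0.052,-0.005],"turn":[0.002,0.005,-0.62],"claw":0.5},{"xyz":[-0.033,-0.052,-0.005],"turn":[0.002,0.005,-0.62],"claw":0.5}])

```text
time: 15.03
tcp_pos: [622.9, -185.7, 204.4]
tcp_rot: [179.9, -0.1, 179.7]
force: [-0.0, -0.5, -2.0]
finger_gap: 64.5
finger_force: 25.3
```

```bash
python3 - <<'E'
from h import *
c=snap('wrist','w8'); s=state(); print(s['tcp_pos'],s['tcp_rot'],s['finger_gap'],c['eye'])
for k in cons(redmask(c),300):
    for z in (98,101): print(cv2.boundingRect(k),circ(c,k[:,0],z))
H,S,V=cv2.split(cv2.cvtColor(c['color'],cv2.COLOR_BGR2HSV))
E
```

```text
[ 622.96251105 -185.53336513  204.21910387] [ 1.79880528e+02 -6.54206042e-02  1.79727658e+02] 64.68068413632885 [ 553.08491249 -185.32333755  372.8903084 ]
(107, 182, 100, 95) (array([ 616.63, -307.71,   36.98]), np.float64(0.33))
(107, 182, 100, 95) (array([ 615.94, -306.37,   36.57]), np.float64(0.33))
(165, 161, 77, 40) (array([ 601.87, -279.14,   35.46]), np.float64(2.7))
(165, 161, 77, 40) (array([ 601.37, -278.14,   35.09]), np.float64(2.67))
```

View pics/w8.png

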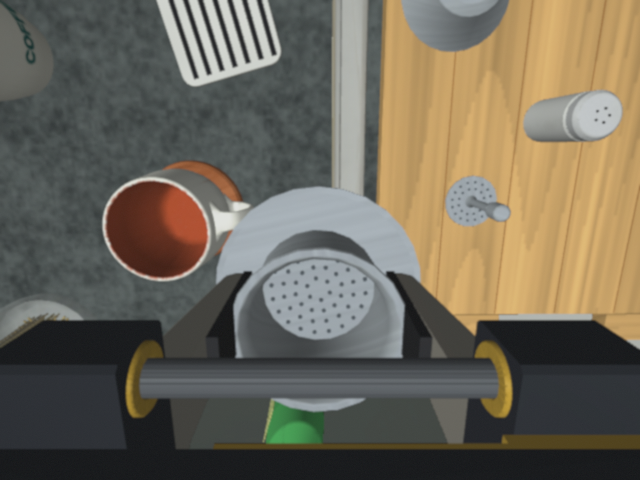

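```bash
python3 - <<'E'
from h import *
c=load('w8'); T=np.array([622.96,-185.53,204.2])
k=np.array([(318,187),(217.5,268),(420,268),(262,205),(375,205)])
for dz in (-6.5,-9,-4): print(circ(c,k,T[2]+dz)[0]-[T[0],T[1],0])
H,S,V=cv2.split(cv2.cvtColor(c['color'],cv2.COLOR_BGR2HSV))
print([ (x,c['color'][y,x]) for x,y in [(250,215),(230,200),(400,200),(385,225)]])
to(615,-306.5,150,180)
E
```

```text
[ 2.26  0.16 51.53]
[ 3.29  0.16 52.26]
[ 1.23  0.16 50.79]
[(250, array([180, 174, 165], dtype=uint8)), (230, array([117, 127, 137], dtype=uint8)), (400, array([101, 157, 193], dtype=uint8)), (385, array([182, 176, 168], dtype=uint8))]
xyz [ 0.0073 -0.1211  0.054 ] turn [ 0.0021 -0.0011 -0.0048]
```

>>> arm_command(steps=[{"xyz":[0.001,-0.01,0],"turn":[0.001,-0.001,-0.005],"claw":0.5},{"xyz":[0.003,-0.03,0.005],"turn":[0.002,-0.001,-0.005],"claw":0.5},{"xyz":[0.005,-0.06,0.015],"turn":[0.002,-0.001,-0.005],"claw":0.5},{"xyz":[0.007,-0.09,0.025],"turn":[0.002,-0.001,-0.005],"claw":0.5},{"xyz":[0.008,-0.11,0.035],"turn":[0.002,-0.001,-0.005],"claw":0.5},{"xyz":[0.0085,-0.119,0.045],"turn":[0.002,-0.001,-0.005],"claw":0.5},{"xyz":[0.0085,-0.121,0.054],"turn":[0.002,-0.001,-0.005],"claw":0.5},{"xyz":[0.0085,-0.121,0.064],"turn":[0.002,-0.001,-0.005],"claw":0.5},{"xyz":[0.0085,-0.121,0.07],"turn":[0.002,-0.001,-0.005],"claw":0.5},{"xyz":[0.0085,-0.121,0.07],"turn":[0.002,-0.001,-0.005],"claw":0.5},{"xyz":[0.0085,-0.121,0.07],"turn":[0.002,-0.001,-0.005],"claw":0.5}])

```text
time: 16.0
tcp_pos: [614.7, -304.3, 133.2]
tcp_rot: [179.9, -0.0, -179.7]
force: [0.2, -0.2, -1.9]
finger_gap: 64.2
finger_force: 25.3
```

```bash
python3 - <<'E'
from h import *
s=state(); print(s['tcp_pos'],s['tcp_rot'],s['finger_gap'],s['force'])
to(614.2,-306.6,115,180)
E
```

```text
[ 614.65000946 -304.33233122  133.24778971] [ 1.79921515e+02 -4.05845385e-02 -1.79741574e+02] 64.2486522386049 [ 0.1637151  -0.15182652 -1.89334729]
xyz [ 0.0004 -0.0023  0.0182] turn [ 0.0014 -0.0007  0.0045]
```

>>> arm_command(steps=[{"xyz":[0,-0.002,0.003],"turn":[0.001,0,0.004],"claw":0.5},{"xyz":[0,-0.002,0.007],"turn":[0.001,0,0.004],"claw":0.5},{"xyz":[0,-0.002,0.011],"turn":[0.001,0,0.004],"claw":0.5},{"xyz":[0,-0.002,0.014],"turn":[0.001,0,0.004],"claw":0.5},{"xyz":[0,-0.002,0.016],"turn":[0.001,0,0.004],"claw":0.5},{"xyz":[0,-0.002,0.018],"turn":[0.001,0,0.004],"claw":0.5},{"xyz":[0,-0.002,0.018],"turn":[0.001,0,0.004],"claw":0.5},{"xyz":[0,-0.002,0.018],"turn":[0.001,0,0.004],"claw":0.5}])

```text
time: 16.67
tcp_pos: [614.0, -308.3, 115.5]
tcp_rot: [-180.0, -0.0, 179.9]
force: [-0.0, 0.4, -1.6]
finger_gap: 64.3
finger_force: 25.3
```

>>> arm_command(steps=[{"xyz":[0,0,0.001],"turn":[0,0,0],"claw":0.5},{"xyz":[0,0,0.0015],"turn":[0,0,0],"claw":0.5},{"xyz":[0,0,0.002],"turn":[0,0,0],"claw":0.5},{"xyz":[0,0,0.002],"turn":[0,0,0],"claw":0.5}])

```text
time: 17.0
tcp_pos: [614.1, -308.3, 113.6]
tcp_rot: [-180.0, -0.0, 179.9]
force: [-0.3, 0.1, -2.1]
finger_gap: 64.7
finger_force: 25.3
```

>>> arm_command(steps=[{"xyz":[0,0.001,0],"turn":[0,0,0],"claw":0.5},{"xyz":[0,0.0015,0.0005],"turn":[0,0,0],"claw":0.5},{"xyz":[0,0.0015,0.001],"turn":[0,0,0],"claw":0.5},{"xyz":[0,0.0015,0.0015],"turn":[0,0,0],"claw":0.5},{"xyz":[0,0.0015,0.0015],"turn":[0,0,0],"claw":0.5}])

```text
time: 17.42
tcp_pos: [614.1, -306.7, 112.0]
tcp_rot: [-180.0, -0.0, 179.9]
force: [-0.0, 0.2, -1.4]
finger_gap: 64.5
finger_force: 25.3
```

>>> arm_command(steps=[{"xyz":[0,0,0.0005],"turn":[0,0,0],"claw":0.5},{"xyz":[0,0,0.001],"turn":[0,0,0],"claw":0.5},{"xyz":[0,0,0.001],"turn":[0,0,0],"claw":0.5}])

```text
time: 17.67
tcp_pos: [614.4, -306.8, 111.7]
tcp_rot: [-180.0, 0.0, 179.9]
force: [-1.3, 1.3, 2.3]
finger_gap: 64.5
finger_force: 25.3
```

>>> arm_command(steps=[{"xyz":[0,0,0],"turn":[0,0,0],"claw":0.28},{"xyz":[0,0,0],"turn":[0,0,0],"claw":0.24},{"xyz":[0,0,0],"turn":[0,0,0],"claw":0.18},{"xyz":[0,0,0],"turn":[0,0,0],"claw":0.1},{"xyz":[0,0,0],"turn":[0,0,0],"claw":0},{"xyz":[0,0,0],"turn":[0,0,0],"claw":0}])

```text
time: 18.17
tcp_pos: [614.0, -306.9, 110.9]
tcp_rot: [-180.0, -0.0, 179.9]
force: [-0.1, 0.5, -0.1]
finger_gap: 91.7
finger_force: 0.0
```

>>> arm_command(steps=[{"xyz":[0,0,-0.01],"turn":[0,0,0],"claw":0},{"xyz":[0,0,-0.03],"turn":[0,0,0],"claw":0},{"xyz":[0,0,-0.06],"turn":[0,0,0],"claw":0},{"xyz":[0,0,-0.095],"turn":[0,0,0],"claw":0},{"xyz":[0,0.02,-0.125],"turn":[0,0,0],"claw":0},{"xyz":[0,0.05,-0.14],"turn":[0,0,0],"claw":0},{"xyz":[0,0.09,-0.14],"turn":[0,0,0],"claw":0},{"xyz":[0,0.13,-0.14],"turn":[0,0,0],"claw":0},{"xyz":[0.005,0.17,-0.14],"turn":[0,0,0],"claw":0.2},{"xyz":[0.01,0.21,-0.14],"turn":[0,0,0],"claw":0.4},{"xyz":[0.01,0.245,-0.14],"turn":[0,0,0],"claw":0.55},{"xyz":[0.01,0.262,-0.14],"turn":[0,0,0],"claw":0.55}])

```text
time: 19.17
tcp_pos: [604.5, -38.6, 251.8]
tcp_rot: [179.9, 0.0, -179.8]
force: [0.1, 0.8, 0.4]
finger_gap: 67.1
finger_force: 0.0
```

>>> arm_command(steps=[{"xyz":[0,0.002,0],"turn":[0,0,0],"claw":0.55},{"xyz":[0,0.002,0],"turn":[0,0,0],"claw":0.55},{"xyz":[0,0.002,0],"turn":[0,0,0],"claw":0.55}])

```text
time: 19.42
tcp_pos: [604.7, -44.5, 251.5]
tcp_rot: [-179.9, 0.0, 179.8]
force: [0.1, -0.8, -0.1]
finger_gap: 47.2
finger_force: 0.0
```

```bash
python3 - <<'E'
from h import *
s=state(); print(s['tcp_pos'],s['tcp_rot'],s['finger_gap'])
c=snap('wrist','w9'); S0=snap('scene','s9'); t=snap('top','t9')
a=cv2.resize(S0['color'][150:290,330:490],(400,350),interpolation=cv2.INTER_CUBIC)
b=cv2.resize(t['color'][140:280,300:460],(400,350),interpolation=cv2.INTER_CUBIC)
d=cv2.resize(c['color'],(320,240)); o=np.zeros((590,800,3),np.uint8); o[:350,:400]=a;o[:350,400:]=b;o[350:,:320]=d; 
e=c['color'][120:360,250:470]; o[350:590,330:550]=e
cv2.imwrite('pics/c9.png',o)
E
```

```text
[604.67548781 -44.47812253 251.46731865] [-1.79901457e+02  2.25393417e-02  1.79795773e+02] 47.18759350827183
```

View pics/c9.png

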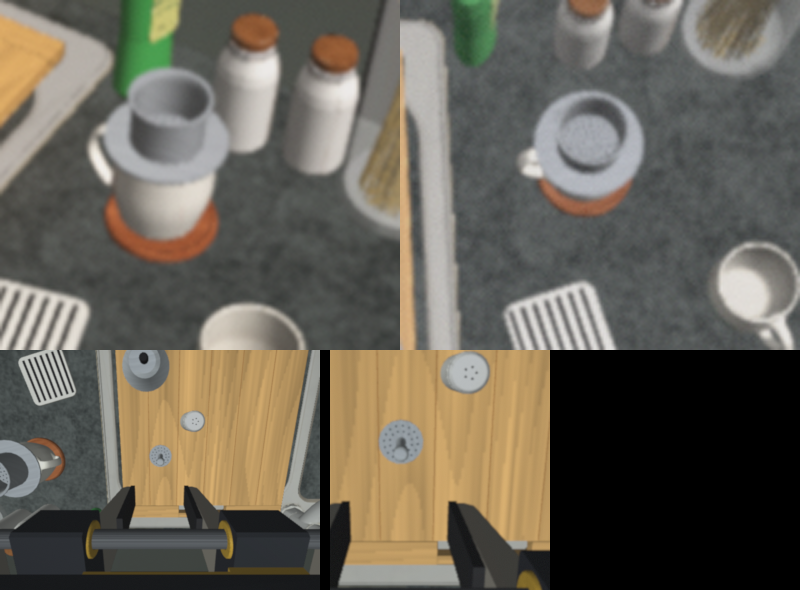

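```bash
python3 - <<'E'
from h import *
for f,z,box in [('w9',28.5,(270,160,120,100)),('t9',106,(345,170,70,60))]:
    c=load(f); H,S,V=cv2.split(cv2.cvtColor(c['color'],cv2.COLOR_BGR2HSV))
    m=((S<75)|(H>60)).astype(np.uint8) if f=='w9' else (V>135).astype(np.uint8)
    x,y,w,h=box; q=np.zeros_like(m); q[y:y+h,x:x+w]=m[y:y+h,x:x+w]
    for k in cons(q,200):
        kk=k[:,0]; kk=kk[(kk[:,0]>x)&(kk[:,1]>y)&(kk[:,0]<x+w-1)&(kk[:,1]<y+h-1)]
        print(f,cv2.boundingRect(k),circ(c,kk,z))
c=load('w9'); print('grip',plane(c,320,225,88)); t=load('t9'); print('brim',plane(t,375.2,198,106))
to(605,-43,75,180)
E
```

```text
w9 (298, 190, 46, 44) (array([606.2 , -42.68,  23.48]), np.float64(0.25))
t9 (348, 176, 49, 50) (array([ 608.54, -302.03,   57.14]), np.float64(3.28))
grip [607.49115152 -43.25947382  88.        ]
brim [ 612.94925283 -305.58293906  106.        ]
xyz [-0.0005  0.0022  0.1761] turn [-0.0015 -0.0001 -0.0051]
```

>>> arm_command(steps=[{"xyz":[-0.002,0.002,0.02],"turn":[-0.001,0,-0.005],"claw":0.55},{"xyz":[-0.002,0.002,0.05],"turn":[-0.001,0,-0.005],"claw":0.55},{"xyz":[-0.002,0.002,0.085],"turn":[-0.001,0,-0.005],"claw":0.55},{"xyz":[-0.002,0.002,0.115],"turn":[-0.001,0,-0.005],"claw":0.55},{"xyz":[-0.002,0.002,0.14],"turn":[-0.001,0,-0.005],"claw":0.55},{"xyz":[-0.002,0.002,0.16],"turn":[-0.001,0,-0.005],"claw":0.55},{"xyz":[-0.002,0.002,0.172],"turn":[-0.001,0,-0.005],"claw":0.55},{"xyz":[-0.002,0.002,0.178],"turn":[-0.001,0,-0.005],"claw":0.55},{"xyz":[-0.002,0.002,0.178],"turn":[-0.001,0,-0.005],"claw":0.55},{"xyz":[-0.002,0.002,0.178],"turn":[-0.001,0,-0.005],"claw":0.55}])

```text
time: 20.4
tcp_pos: [607.2, -41.4, 73.7]
tcp_rot: [180.0, 0.0, -179.9]
force: [0.4, -0.3, 1.2]
finger_gap: 41.3
finger_force: 0.0
```

```bash
python3 - <<'E'
from h import *
s=state(); print(s['tcp_pos'],s['tcp_rot'])
to(606.4,-42.9,73,180)
c=snap('wrist','w10'); cv2.imwrite('pics/w10c.png',cv2.resize(c['color'][180:360,200:440],None,fx=2.5,fy=2.5))
E
```

```text
[607.21719544 -41.41138301  73.65839051] [ 1.79992453e+02  4.81598944e-02 -1.79863511e+02]
xyz [ 0.0008 -0.0015  0.0007] turn [0.0001 0.0008 0.0024]
```

View pics/w10c.png

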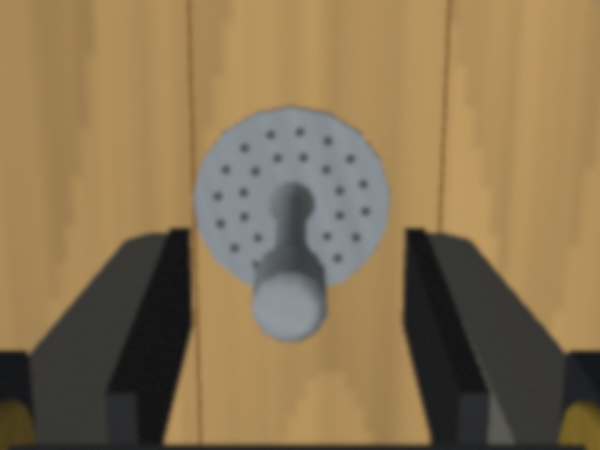

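The grip is centred between the fingers. I've now viewed 15 pictures, one over the limit of 14, so I'll view no more and work from numbers only.

>>> arm_command(squeeze=12, steps=[{"xyz":[0.001,-0.0015,0],"turn":[0,0,0.002],"claw":0.6},{"xyz":[0.001,-0.0015,0],"turn":[0,0,0.002],"claw":0.65},{"xyz":[0.001,-0.0015,0],"turn":[0,0,0.002],"claw":0.7},{"xyz":[0.001,-0.0015,0],"turn":[0,0,0.002],"claw":0.75},{"xyz":[0.001,-0.0015,0],"turn":[0,0,0.002],"claw":0.8},{"xyz":[0.001,-0.0015,0],"turn":[0,0,0.002],"claw":0.85},{"xyz":[0.001,-0.0015,0],"turn":[0,0,0.002],"claw":0.95},{"xyz":[0.001,-0.0015,0],"turn":[0,0,0.002],"claw":0.95},{"xyz":[0.001,-0.0015,0],"turn":[0,0,0.002],"claw":0.95}])

```text
time: 21.2
tcp_pos: [605.7, -42.3, 73.0]
tcp_rot: [180.0, -0.0, -179.9]
force: [0.4, -0.5, 0.4]
finger_gap: 13.3
finger_force: 12.0
```

>>> arm_command(steps=[{"xyz":[0,0,-0.003],"turn":[0,0,0],"claw":0.95},{"xyz":[0,0,-0.01],"turn":[0,0,0],"claw":0.95},{"xyz":[0,0,-0.025],"turn":[0,0,0],"claw":0.95},{"xyz":[0,0,-0.05],"turn":[0,0,0],"claw":0.95},{"xyz":[0,0,-0.08],"turn":[0,0,0],"claw":0.95},{"xyz":[-0.002,-0.01,-0.11],"turn":[0,0,0],"claw":0.95},{"xyz":[-0.004,-0.03,-0.14],"turn":[0,0,0],"claw":0.95},{"xyz":[-0.006,-0.055,-0.17],"turn":[0,0,0],"claw":0.95},{"xyz":[-0.008,-0.08,-0.185],"turn":[0,0,0],"claw":0.95},{"xyz":[-0.01,-0.1,-0.19],"turn":[0,0,0],"claw":0.95},{"xyz":[-0.01,-0.11,-0.19],"turn":[0,0,0],"claw":0.95}])

```text
time: 22.12
tcp_pos: [616.3, -156.1, 265.7]
tcp_rot: [-179.9, 0.2, 179.9]
force: [0.0, -0.8, -0.5]
finger_gap: 13.6
finger_force: 12.0
```

>>> arm_command(steps=[{"xyz":[0,-0.01,0],"turn":[0,0,0],"claw":0.95},{"xyz":[0,-0.02,0],"turn":[0,0,0],"claw":0.95},{"xyz":[0,-0.02,0],"turn":[0,0,0],"claw":0.95},{"xyz":[0,-0.02,0],"turn":[0,0,0],"claw":0.95},{"xyz":[0,-0.02,0],"turn":[0,0,0],"claw":0.95}])

```text
time: 22.53
tcp_pos: [615.7, -171.0, 262.0]
tcp_rot: [179.9, -0.1, -179.9]
force: [-0.2, 0.4, 0.2]
finger_gap: 13.6
finger_force: 12.0
```

```bash
python3 - <<'E'
from h import *
s=state(); print(s['tcp_pos'],s['tcp_rot'],s['finger_gap'],s['finger_force'],s['force'])
c=snap('wrist','w11')
print('pot brim exp px',proj(c,[616,-306.7,106]),'mouth',proj(c,[616,-306.7,152.5]),'press disc exp',proj(c,s['tcp_pos']-[0,0,46]))
H,S,V=cv2.split(cv2.cvtColor(c['color'],cv2.COLOR_BGR2HSV))
u,v=proj(c,[616,-306.7,106]).astype(int)
for dx in range(-100,110,8): print(u+dx,c['color'][v,u+dx] if 0<=u+dx<640 else None,end=' ')
E
```

```text
[ 615.67022499 -170.95166918  262.02271294] [ 1.79924667e+02 -9.77753233e-02 -1.79853347e+02] 13.63917767407645 11.996068060398102 [-0.22742043  0.44512253  0.22997634]
pot brim exp px [165.51979219 224.09789147] mouth [141.52187636 236.81996076] press disc exp [318.06399128 262.27969066]
65 [83 84 77] 73 [87 88 81] 81 [82 83 77] 89 [68 69 63] 97 [80 81 75] 105 [105 104  98] 113 [88 86 81] 121 [86 84 80] 129 [85 84 79] 137 [181 176 166] 145 [183 176 168] 153 [179 173 164] 161 [182 176 167] 169 [182 177 168] 177 [184 177 168] 185 [146 141 134] 193 [83 81 77] 201 [138 135 128] 209 [190 183 174] 217 [191 184 175] 225 [153 153 147] 233 [ 65 102 163] 241 [86 87 80] 249 [91 92 85] 257 [87 88 82] 265 [98 99 93] 273 [92 93 86]
```

```bash
python3 - <<'E'
from h import *
c=load('w11'); s=state(); T=s['tcp_pos']
b,g,r=[c['color'][...,i].astype(int) for i in range(3)]
m=((g>125)&(b-r>8)).astype(np.uint8); m[330:]=0; m=cv2.morphologyEx(m,cv2.MORPH_CLOSE,np.ones((5,5)))
for k in cons(m,300):
    x,y,w,h=cv2.boundingRect(k); k=k[:,0]
    print((x,y,w,h))
    if 60<x<160: 
        for lim in (165,180,200): print(circ(c,k[(k[:,0]>lim)&(k[:,1]<275)],106))
    if 230<x<330:
        kk=k[k[:,1]<y+h*0.55]; kk=kk
        for z in (T[2]-46,T[2]-43): print('disc',circ(c,kk,z)[0]-[T[0],T[1],0])
E
```

```text
(279, 226, 78, 95)
disc [-6.98471258 -1.2016555  17.82      ]
disc [-7.87471258 -1.1916555  17.57      ]
(98, 164, 127, 115)
(array([ 615.58, -306.24,   51.64]), np.float64(0.33))
(array([ 615.6 , -306.08,   51.51]), np.float64(0.33))
(array([ 615.34, -307.81,   53.06]), np.float64(0.25))
(376, 0, 86, 71)
```

```bash
python3 - <<'E'
from h import *
c=load('w11'); s=state(); T=s['tcp_pos']
for dx in (-1,0,1,2): print(dx,proj(c,T+[dx-24,0,-44.5]))
print(proj(c,T+[0,24,-44.5]),proj(c,T+[0,-24,-44.5]))
to(615.5,-306.4,215,180)
E
```

```text
-1 [318.27938111 222.54253109]
0 [318.27618931 224.22014568]
1 [318.27300478 225.89394778]
2 [318.26982747 227.56395038]
[358.21154707 263.43373116] [278.17854915 263.30281118]
xyz [ 0.0006 -0.1356  0.0471] turn [ 0.0012 -0.0013  0.0028]
```

>>> arm_command(steps=[{"xyz":[0,-0.01,0],"turn":[0.001,-0.001,0.003],"claw":0.95},{"xyz":[0,-0.03,0],"turn":[0.001,-0.001,0.003],"claw":0.95},{"xyz":[0.001,-0.06,0.005],"turn":[0.001,-0.001,0.003],"claw":0.95},{"xyz":[0.001,-0.09,0.015],"turn":[0.001,-0.001,0.003],"claw":0.95},{"xyz":[0.001,-0.115,0.025],"turn":[0.001,-0.001,0.003],"claw":0.95},{"xyz":[0.001,-0.13,0.035],"turn":[0.001,-0.001,0.003],"claw":0.95},{"xyz":[0.001,-0.1355,0.042],"turn":[0.001,-0.001,0.003],"claw":0.95},{"xyz":[0.001,-0.1355,0.045],"turn":[0.001,-0.001,0.003],"claw":0.95},{"xyz":[0.001,-0.1355,0.045],"turn":[0.001,-0.001,0.003],"claw":0.95},{"xyz":[0.001,-0.1355,0.045],"turn":[0.001,-0.001,0.003],"claw":0.95},{"xyz":[0.001,-0.1355,0.045],"turn":[0.001,-0.001,0.003],"claw":0.95}])

```text
time: 23.5
tcp_pos: [615.9, -306.2, 218.5]
tcp_rot: [-180.0, 0.1, -180.0]
force: [-1.2, -0.2, 0.3]
finger_gap: 13.3
finger_force: 12.0
```

```bash
python3 - <<'E'
from h import *
s=state(); print(s['tcp_pos'],s['tcp_rot'],s['force'],s['dq'].round(2))
to(614.7,-306.3,158,180)
E
```

```text
[ 615.89311513 -306.15238034  218.54347087] [-1.79988000e+02  1.12296565e-01 -1.79966512e+02] [-1.21780967 -0.2268447   0.28268441] [-0.04 -0.28  0.35 -0.18  0.12 -0.01  0.02]
xyz [ 0.0013 -0.0001  0.0605] turn [-0.0002  0.002   0.0006]
```

>>> arm_command(steps=[{"xyz":[0.001,0,0.005],"turn":[0,0.001,0],"claw":0.95},{"xyz":[0.001,0,0.012],"turn":[0,0.001,0],"claw":0.95},{"xyz":[0.001,0,0.02],"turn":[0,0.001,0],"claw":0.95},{"xyz":[0.001,0,0.028],"turn":[0,0.001,0],"claw":0.95},{"xyz":[0.001,0,0.036],"turn":[0,0.001,0],"claw":0.95},{"xyz":[0.001,0,0.044],"turn":[0,0.001,0],"claw":0.95},{"xyz":[0.001,0,0.05],"turn":[0,0.001,0],"claw":0.95},{"xyz":[0.001,0,0.055],"turn":[0,0.001,0],"claw":0.95},{"xyz":[0.001,0,0.058],"turn":[0,0.001,0],"claw":0.95},{"xyz":[0.001,0,0.06],"turn":[0,0.001,0],"claw":0.95},{"xyz":[0.001,0,0.06],"turn":[0,0.001,0],"claw":0.95},{"xyz":[0.001,0,0.06],"turn":[0,0.001,0],"claw":0.95}])

```text
time: 24.5
tcp_pos: [614.1, -308.0, 158.0]
tcp_rot: [-180.0, 0.0, 179.9]
force: [0.3, -0.2, -1.1]
finger_gap: 13.4
finger_force: 12.0
```

>>> arm_command(steps=[{"xyz":[0,0,0.001],"turn":[0,0,0],"claw":0.95},{"xyz":[0,0,0.002],"turn":[0,0,0],"claw":0.95},{"xyz":[0,0,0.0025],"turn":[0,0,0],"claw":0.95},{"xyz":[0,0,0.0025],"turn":[0,0,0],"claw":0.95}])

```text
time: 24.83
tcp_pos: [613.9, -307.9, 155.3]
tcp_rot: [-180.0, -0.0, 179.9]
force: [-0.3, -0.1, -0.1]
finger_gap: 13.2
finger_force: 12.0
```

>>> arm_command(steps=[{"xyz":[-0.001,0.001,0],"turn":[0,0,0],"claw":0.95},{"xyz":[-0.001,0.0015,0.0005],"turn":[0,0,0],"claw":0.95},{"xyz":[-0.001,0.0015,0.001],"turn":[0,0,0],"claw":0.95},{"xyz":[-0.001,0.0015,0.001],"turn":[0,0,0],"claw":0.95}])

```text
time: 25.17
tcp_pos: [615.0, -306.2, 154.2]
tcp_rot: [-180.0, -0.0, 179.9]
force: [-0.1, -0.7, -0.5]
finger_gap: 13.2
finger_force: 12.0
```

>>> arm_command(steps=[{"xyz":[0,0,0.0005],"turn":[0,0,0],"claw":0.95},{"xyz":[0,0,0.001],"turn":[0,0,0],"claw":0.95},{"xyz":[0,0,0.001],"turn":[0,0,0],"claw":0.95}])

```text
time: 25.42
tcp_pos: [615.1, -306.5, 153.7]
tcp_rot: [-180.0, 0.0, 179.9]
force: [-0.8, 0.1, 0.7]
finger_gap: 13.3
finger_force: 12.0
```

Contact is starting, so one more small step to confirm it.

>>> arm_command(steps=[{"xyz":[0,0,0.0005],"turn":[0,0,0],"claw":0.95},{"xyz":[0,0,0.001],"turn":[0,0,0],"claw":0.95},{"xyz":[0,0,0.001],"turn":[0,0,0],"claw":0.95}])

```text
time: 25.67
tcp_pos: [615.4, -306.6, 153.6]
tcp_rot: [-179.9, 0.1, 179.9]
force: [-1.8, 0.6, 5.8]
finger_gap: 13.3
finger_force: 12.0
```

>>> arm_command(steps=[{"xyz":[0,0,-0.0005],"turn":[0,0,0],"claw":0.82},{"xyz":[0,0,-0.001],"turn":[0,0,0],"claw":0.78},{"xyz":[0,0,-0.001],"turn":[0,0,0],"claw":0.74},{"xyz":[0,0,-0.001],"turn":[0,0,0],"claw":0.72},{"xyz":[0,0,-0.001],"turn":[0,0,0],"claw":0.72}])

```text
time: 26.08
tcp_pos: [614.8, -306.4, 153.0]
tcp_rot: [-180.0, -0.0, 179.9]
force: [0.3, 0.1, 0.4]
finger_gap: 26.2
finger_force: 0.0
```

>>> arm_command(steps=[{"xyz":[0,0,-0.005],"turn":[0,0,0],"claw":0.72},{"xyz":[0,0,-0.015],"turn":[0,0,0],"claw":0.72},{"xyz":[0,0,-0.035],"turn":[0,0,0],"claw":0.72},{"xyz":[0,0,-0.06],"turn":[0,0,0],"claw":0.7},{"xyz":[0.01,0.02,-0.085],"turn":[0,0,0],"claw":0.6},{"xyz":[0.03,0.045,-0.1],"turn":[0,0,0],"claw":0.55},{"xyz":[0.055,0.075,-0.1],"turn":[0,0,0],"claw":0.55},{"xyz":[0.08,0.105,-0.1],"turn":[0,0,0],"claw":0.55},{"xyz":[0.105,0.135,-0.1],"turn":[0,0,0],"claw":0.55},{"xyz":[0.13,0.165,-0.1],"turn":[0,0,0],"claw":0.55},{"xyz":[0.155,0.195,-0.1],"turn":[0,0,0],"claw":0.55},{"xyz":[0.175,0.22,-0.1],"turn":[0,0,0],"claw":0.55}])

```text
time: 27.08
tcp_pos: [438.7, -84.3, 254.1]
tcp_rot: [-180.0, 0.1, 179.9]
force: [0.3, 0.1, 0.3]
finger_gap: 41.5
finger_force: 0.0
```

>>> arm_command(steps=[{"xyz":[0.006,0.008,0],"turn":[0,0,0],"claw":0.55},{"xyz":[0.01,0.012,0],"turn":[0,0,0],"claw":0.55},{"xyz":[0.01,0.012,0],"turn":[0,0,0],"claw":0.55},{"xyz":[0.01,0.012,0],"turn":[0,0,0],"claw":0.55},{"xyz":[0.01,0.012,0],"turn":[0,0,0],"claw":0.55}])

```text
time: 27.5
tcp_pos: [431.3, -75.2, 253.4]
tcp_rot: [-179.9, 0.0, 179.8]
force: [0.7, -0.7, -0.2]
finger_gap: 41.4
finger_force: 0.0
```

```bash
python3 - <<'E'
from h import *
s=state(); print(s['tcp_pos'],s['tcp_rot'],s['finger_gap'],s['joint_positions'].round(0))
c=snap('wrist','w12'); t=snap('top','t12'); S0=snap('scene','s12')
H,S,V=cv2.split(cv2.cvtColor(c['color'],cv2.COLOR_BGR2HSV))
m=((S<75)|(H>60)).astype(np.uint8); q=np.zeros_like(m); u,v=proj(c,[431,-73,24]).astype(int); print(u,v)
a=70; q[v-a:v+a,u-a:u+a]=m[v-a:v+a,u-a:u+a]
for k in cons(q,2000):
    kk=k[:,0]; kk=kk[(np.abs(kk[:,0]-u)<a-2)&(np.abs(kk[:,1]-v)<a-2)]; print('lid edge',cv2.boundingRect(k),circ(c,kk,24),circ(c,kk[kk[:,1]<v],24))
d=(V<50).astype(np.uint8); q[:]=0; q[v-a:v+a,u-a:u+a]=d[v-a:v+a,u-a:u+a]
for k in cons(q,80):
    M=cv2.moments(k); x,y=M['m10']/M['m00'],M['m01']/M['m00']; print('knob',cv2.boundingRect(k),plane(c,x,y,76))
# press stem/grip in pot: bright blobs inside pot region in top
print('top expected grip',proj(t,[615.5,-306.4,94+11.5+67]),'scene',proj(S0,[615.5,-306.4,172.5]))
E
```

```text
[431.31320463 -75.24395286 253.43858887] [-1.79923846e+02  1.73476144e-02  1.79782677e+02] 41.353868537736695 [-13.   3.  19. 119.  -1.  59.  96.]
320 209
lid edge (281, 167, 85, 83) (array([431.59, -70.59,  44.87]), np.float64(0.29)) (array([431.8 , -70.61,  45.  ]), np.float64(0.27))
lid edge (250, 139, 25, 140) (array([    3289.76, -1391091.96,  1390966.55]), np.float64(0.38)) (array([ 410.74, 1279.32, 1408.  ]), np.float64(0.3))
knob (318, 212, 13, 14) [430.93628759 -70.2770127   76.        ]
top expected grip [377.78947473 187.95402875] scene [397.71296396 181.33500264]
```

>>> arm_command(steps=[{"xyz":[0,0.003,0.02],"turn":[-0.001,0,-0.004],"claw":0.55},{"xyz":[0,0.005,0.05],"turn":[-0.001,0,-0.004],"claw":0.55},{"xyz":[0,0.005,0.085],"turn":[-0.001,0,-0.004],"claw":0.55},{"xyz":[0,0.005,0.115],"turn":[-0.001,0,-0.004],"claw":0.55},{"xyz":[0,0.005,0.14],"turn":[-0.001,0,-0.004],"claw":0.55},{"xyz":[0,0.005,0.16],"turn":[-0.001,0,-0.004],"claw":0.55},{"xyz":[0,0.005,0.173],"turn":[-0.001,0,-0.004],"claw":0.55},{"xyz":[0,0.005,0.181],"turn":[-0.001,0,-0.004],"claw":0.55},{"xyz":[0,0.005,0.184],"turn":[-0.001,0,-0.004],"claw":0.55},{"xyz":[0,0.005,0.184],"turn":[-0.001,0,-0.004],"claw":0.55},{"xyz":[0,0.005,0.184],"turn":[-0.001,0,-0.004],"claw":0.55}])

```text
time: 28.57
tcp_pos: [431.0, -69.4, 69.7]
tcp_rot: [180.0, 0.0, -179.9]
force: [0.2, -0.8, -0.6]
finger_gap: 41.1
finger_force: 0.0
```

```bash
python3 - <<'E'
from h import *
to(431.4,-70.5,64.5,180)
E
```

```text
xyz [-0.0004 -0.0011  0.0052] turn [0.0002 0.0006 0.0017]
```

>>> arm_command(squeeze=15, steps=[{"xyz":[0,-0.001,0.002],"turn":[0,0,0.001],"claw":0.55},{"xyz":[0,-0.001,0.004],"turn":[0,0,0.001],"claw":0.55},{"xyz":[0,-0.001,0.005],"turn":[0,0,0.001],"claw":0.6},{"xyz":[0,-0.001,0.005],"turn":[0,0,0.001],"claw":0.65},{"xyz":[0,-0.001,0.005],"turn":[0,0,0.001],"claw":0.7},{"xyz":[0,-0.001,0.005],"turn":[0,0,0.001],"claw":0.75},{"xyz":[0,-0.001,0.005],"turn":[0,0,0.001],"claw":0.8},{"xyz":[0,-0.001,0.005],"turn":[0,0,0.001],"claw":0.9},{"xyz":[0,-0.001,0.005],"turn":[0,0,0.001],"claw":0.95},{"xyz":[0,-0.001,0.005],"turn":[0,0,0.001],"claw":0.95},{"xyz":[0,-0.001,0.005],"turn":[0,0,0.001],"claw":0.95}])

```text
time: 29.48
tcp_pos: [430.4, -70.1, 64.3]
tcp_rot: [180.0, -0.0, -179.9]
force: [-0.3, 1.1, 2.2]
finger_gap: 15.0
finger_force: 15.0
```

>>> arm_command(steps=[{"xyz":[0,0,-0.003],"turn":[0,0,0],"claw":0.95},{"xyz":[0,0,-0.01],"turn":[0,0,0],"claw":0.95},{"xyz":[0,0,-0.025],"turn":[0,0,0],"claw":0.95},{"xyz":[0,0,-0.05],"turn":[0,0,0],"claw":0.95},{"xyz":[0,0,-0.08],"turn":[0,0,0],"claw":0.95},{"xyz":[0,0,-0.11],"turn":[0,0,0],"claw":0.95},{"xyz":[0,0,-0.14],"turn":[0,0,0],"claw":0.95},{"xyz":[-0.01,-0.005,-0.17],"turn":[0,0,0],"claw":0.95},{"xyz":[-0.03,-0.02,-0.2],"turn":[0,0,0],"claw":0.95},{"xyz":[-0.055,-0.035,-0.22],"turn":[0,0,0],"claw":0.95},{"xyz":[-0.085,-0.05,-0.225],"turn":[0,0,0],"claw":0.95},{"xyz":[-0.11,-0.065,-0.225],"turn":[0,0,0],"claw":0.95}])

```text
time: 30.48
tcp_pos: [543.0, -135.8, 292.4]
tcp_rot: [180.0, 0.3, -179.9]
force: [-0.5, 1.0, -0.6]
finger_gap: 15.3
finger_force: 15.0
```

```bash
python3 - <<'E'
from h import *
s=state(); print(s['tcp_pos'],s['tcp_rot'],s['finger_gap'],s['finger_force'],s['force'])
to(616,-175,285,180)
E
```

```text
[ 543.01758857 -135.7793689   292.38295268] [ 179.99286019    0.3024885  -179.89476425] 15.28911974909782 15.000564157962799 [-0.52306584  1.02299502 -0.59905022]
xyz [-0.0729 -0.0394  0.0078] turn [0.0001 0.0053 0.0018]
```

>>> arm_command(steps=[{"xyz":[-0.025,-0.014,0.002],"turn":[0,0.005,0.002],"claw":0.95},{"xyz":[-0.05,-0.028,0.005],"turn":[0,0.005,0.002],"claw":0.95},{"xyz":[-0.066,-0.036,0.008],"turn":[0,0.005,0.002],"claw":0.95},{"xyz":[-0.073,-0.039,0.008],"turn":[0,0.005,0.002],"claw":0.95},{"xyz":[-0.073,-0.039,0.008],"turn":[0,0.005,0.002],"claw":0.95},{"xyz":[-0.073,-0.039,0.008],"turn":[0,0.005,0.002],"claw":0.95},{"xyz":[-0.073,-0.039,0.008],"turn":[0,0.005,0.002],"claw":0.95}])

```text
time: 31.07
tcp_pos: [612.7, -173.3, 281.6]
tcp_rot: [179.9, -0.3, 180.0]
force: [0.4, -0.2, -1.3]
finger_gap: 15.5
finger_force: 15.0
```

```bash
python3 - <<'E'
from h import *
s=state(); T=s['tcp_pos']; print(T,s['tcp_rot'],s['finger_gap'])
c=snap('wrist','w13'); t=snap('top','t13'); S0=snap('scene','s13')
b,g,r=[c['color'][...,i].astype(int) for i in range(3)]
m=((g>120)&(b-r>6)).astype(np.uint8); m[330:]=0; m=cv2.morphologyEx(m,cv2.MORPH_CLOSE,np.ones((5,5)))
print('exp brim',proj(c,[616,-306.5,106]),'grip top',proj(c,[616,-306.5,172]),'lid bottom near edge',proj(c,T+[-46+1,0,-40.3]),proj(c,T+[1,-46,-40.3]),proj(c,T+[1,46,-40.3]))
for k in cons(m,300):
    x,y,w,h=cv2.boundingRect(k); k=k[:,0]; print((x,y,w,h))
    if x<200 and w>60: print(circ(c,k[(k[:,0]>x+w*.55)&(k[:,1]<y+h*.9)],106))
# grip of the press in scene: gray row profile along expected axis
for n,cc in (('scene',S0),('top',t)):
    for z in (160,170):
        u,v=proj(cc,[615.5,-306.4,z]).round().astype(int); print(n,z,u,v,cv2.cvtColor(cc['color'],cv2.COLOR_BGR2GRAY)[v,u-12:u+13])
E
```

```text
[ 612.67046009 -173.33655405  281.58478255] [179.94422373  -0.31089091 179.9656851 ] 15.533764417384539
exp brim [176.9708365  224.03241047] grip top [145.51780874 241.68702898] lid bottom near edge [317.93942949 189.08408027] [240.07041572 267.32158951] [396.02402382 267.1262034 ]
(302, 313, 34, 17)
(242, 191, 132, 115)
(115, 168, 118, 108)
(array([ 615.64, -306.24,   51.69]), np.float64(0.42))
scene 160 397 186 [149 148 148 150 151 149 148 144 144 131 104  91 103 123 139 147 139 116
  99  90  83  79  76  74  75]
scene 170 398 182 [172 171 167 164 159 156 150 147 136 125 135 158 174 181 182 173 145 120
 112 111 113 118 126 136 140]
top 160 377 190 [149 160 167 174 173 172 173 167 146 122 121 144 164 166 165 165 167 174
 168 146 116  90  84  87 101]
top 170 378 188 [136 143 153 167 172 176 171 161 146 156 177 184 185 181 171 158 140 114
  87  84  81  82  92 115 145]
```

```bash
python3 - <<'E'
from h import *
to(614.2,-306.2,240,180)
E
```

```text
xyz [-0.0014 -0.1328  0.0417] turn [ 0.0009 -0.0046 -0.0004]
```

>>> arm_command(steps=[{"xyz":[0,-0.01,0],"turn":[0.001,-0.003,0],"claw":0.95},{"xyz":[0,-0.03,0],"turn":[0.001,-0.005,0],"claw":0.95},{"xyz":[-0.001,-0.055,0.005],"turn":[0.001,-0.005,0],"claw":0.95},{"xyz":[-0.0015,-0.085,0.012],"turn":[0.001,-0.005,0],"claw":0.95},{"xyz":[-0.0015,-0.11,0.02],"turn":[0.001,-0.005,0],"claw":0.95},{"xyz":[-0.0015,-0.127,0.03],"turn":[0.001,-0.005,0],"claw":0.95},{"xyz":[-0.0015,-0.132,0.037],"turn":[0.001,-0.005,0],"claw":0.95},{"xyz":[-0.0015,-0.133,0.041],"turn":[0.001,-0.005,0],"claw":0.95},{"xyz":[-0.0015,-0.133,0.041],"turn":[0.001,-0.005,0],"claw":0.95},{"xyz":[-0.0015,-0.133,0.041],"turn":[0.001,-0.005,0],"claw":0.95},{"xyz":[-0.0015,-0.133,0.041],"turn":[0.001,-0.005,0],"claw":0.95}])

```text
time: 32.13
tcp_pos: [615.6, -305.2, 240.7]
tcp_rot: [-180.0, 0.0, -179.9]
force: [0.0, 0.3, -1.3]
finger_gap: 15.3
finger_force: 15.0
```

```bash
python3 - <<'E'
from h import *
s=state(); print(s['tcp_pos'],s['tcp_rot'],s['finger_gap'],s['force'])
to(614.2,-306.2,186,180)
E
```

```text
[ 615.59830614 -305.2284741   240.72316625] [-1.79995106e+02  4.70711826e-02 -1.79907900e+02] 15.258708056376411 [ 0.00861914  0.32743948 -1.33551299]
xyz [ 0.0014 -0.001   0.0547] turn [-0.0001  0.0008  0.0016]
```

>>> arm_command(steps=[{"xyz":[0.001,0,0.004],"turn":[0,0.001,0.001],"claw":0.95},{"xyz":[0.001,0,0.01],"turn":[0,0.001,0.001],"claw":0.95},{"xyz":[0.001,0,0.018],"turn":[0,0.001,0.001],"claw":0.95},{"xyz":[0.001,0,0.026],"turn":[0,0.001,0.001],"claw":0.95},{"xyz":[0.001,0,0.034],"turn":[0,0.001,0.001],"claw":0.95},{"xyz":[0.001,0,0.041],"turn":[0,0.001,0.001],"claw":0.95},{"xyz":[0.001,0,0.047],"turn":[0,0.001,0.001],"claw":0.95},{"xyz":[0.001,0,0.051],"turn":[0,0.001,0.001],"claw":0.95},{"xyz":[0.001,0,0.054],"turn":[0,0.001,0.001],"claw":0.95},{"xyz":[0.001,0,0.054],"turn":[0,0.001,0.001],"claw":0.95},{"xyz":[0.001,0,0.054],"turn":[0,0.001,0.001],"claw":0.95}])

```text
time: 33.05
tcp_pos: [613.8, -307.1, 186.1]
tcp_rot: [-180.0, -0.1, 179.9]
force: [0.2, 0.1, -0.2]
finger_gap: 15.2
finger_force: 15.0
```

>>> arm_command(steps=[{"xyz":[0,0,0.001],"turn":[0,0,0],"claw":0.95},{"xyz":[0,0,0.002],"turn":[0,0,0],"claw":0.95},{"xyz":[0,0,0.003],"turn":[0,0,0],"claw":0.95},{"xyz":[0,0,0.003],"turn":[0,0,0],"claw":0.95}])

```text
time: 33.38
tcp_pos: [613.7, -306.9, 183.0]
tcp_rot: [-180.0, -0.1, 179.9]
force: [0.2, 1.1, -1.4]
finger_gap: 15.4
finger_force: 15.0
```

>>> arm_command(steps=[{"xyz":[-0.0005,0.0005,0.0005],"turn":[0,0,0],"claw":0.95},{"xyz":[-0.0005,0.0005,0.001],"turn":[0,0,0],"claw":0.95},{"xyz":[-0.0005,0.0005,0.0015],"turn":[0,0,0],"claw":0.95},{"xyz":[-0.0005,0.0005,0.0015],"turn":[0,0,0],"claw":0.95}])

```text
time: 33.72
tcp_pos: [614.1, -306.4, 181.4]
tcp_rot: [-180.0, -0.1, 179.9]
force: [-0.1, -0.1, -0.5]
finger_gap: 15.4
finger_force: 15.0
```

>>> arm_command(steps=[{"xyz":[0,0,0.0005],"turn":[0,0,0],"claw":0.95},{"xyz":[0,0,0.001],"turn":[0,0,0],"claw":0.95},{"xyz":[0,0,0.001],"turn":[0,0,0],"claw":0.95}])

```text
time: 33.97
tcp_pos: [614.1, -306.5, 180.4]
tcp_rot: [-180.0, -0.1, 179.9]
force: [-0.8, 0.5, -0.3]
finger_gap: 15.5
finger_force: 15.0
```

>>> arm_command(steps=[{"xyz":[0,0,0.0005],"turn":[0,0,0],"claw":0.95},{"xyz":[0,0,0.001],"turn":[0,0,0],"claw":0.95},{"xyz":[0,0,0.001],"turn":[0,0,0],"claw":0.95}])

```text
time: 34.22
tcp_pos: [614.1, -306.5, 179.4]
tcp_rot: [-180.0, -0.1, 179.9]
force: [0.2, 0.0, -0.9]
finger_gap: 15.4
finger_force: 15.0
```

>>> arm_command(steps=[{"xyz":[0,0,0.0005],"turn":[0,0,0],"claw":0.95},{"xyz":[0,0,0.001],"turn":[0,0,0],"claw":0.95},{"xyz":[0,0,0.001],"turn":[0,0,0],"claw":0.95}])

```text
time: 34.47
tcp_pos: [614.2, -306.5, 178.5]
tcp_rot: [-180.0, -0.1, 179.9]
force: [0.2, 0.0, -0.7]
finger_gap: 15.1
finger_force: 15.0
```

>>> arm_command(steps=[{"xyz":[0,0,0.0005],"turn":[0,0,0],"claw":0.95},{"xyz":[0,0,0.001],"turn":[0,0,0],"claw":0.95},{"xyz":[0,0,0.001],"turn":[0,0,0],"claw":0.95}])

```text
time: 34.72
tcp_pos: [614.4, -306.7, 178.1]
tcp_rot: [-179.9, -0.0, 179.9]
force: [-1.2, 0.9, 2.6]
finger_gap: 15.5
finger_force: 15.0
```

```bash
python3 - <<'E'
from h import *
c=capture('scene'); s=state(); T=s['tcp_pos']; print(T,s['force'],s['finger_gap'])
# lid in hand: expected lower edge pixels in scene, left/right/near
u,v=proj(c,T+[1,0,-40.3]); print('lid base centre',u,v)
g=cv2.cvtColor(c['color'],cv2.COLOR_BGR2GRAY); u,v=int(round(u)),int(round(v))
print('row',v,g[v,u-40:u+41].tolist())
print('col',u,g[v-10:v+60,u].tolist())
for z in (106,141,94,152): print(z,proj(c,[615.6,-306.3,z]).round(1))
E
```

```text
[ 614.3626057  -306.64113362  178.04624574] [-0.29175883  1.30393752  2.39711809] 15.511524735657574
lid base centre 396.2816161370509 194.05580418122966
row 194 [178, 172, 160, 136, 106, 86, 76, 73, 74, 74, 75, 75, 79, 79, 80, 79, 79, 83, 93, 106, 109, 105, 104, 104, 105, 107, 108, 111, 111, 116, 117, 120, 125, 128, 132, 135, 139, 144, 147, 152, 155, 159, 163, 166, 169, 171, 175, 177, 182, 184, 185, 187, 187, 185, 183, 184, 183, 181, 179, 178, 176, 171, 168, 157, 136, 124, 132, 141, 152, 160, 169, 175, 182, 188, 193, 199, 202, 206, 208, 209, 207]
col 396 [181, 179, 180, 183, 184, 183, 176, 164, 154, 154, 155, 156, 159, 160, 162, 162, 162, 164, 165, 167, 169, 171, 173, 172, 164, 147, 134, 129, 128, 128, 133, 148, 169, 179, 184, 183, 185, 179, 169, 164, 179, 193, 197, 199, 198, 199, 199, 199, 198, 197, 195, 191, 186, 182, 177, 172, 166, 163, 161, 160, 155, 138, 120, 109, 108, 104, 100, 103, 109, 104]
106 [394.9 205. ]
141 [396.3 192.8]
94 [394.4 209.1]
152 [396.8 188.8]
```

>>> arm_command(steps=[{"xyz":[0,0,0.0005],"turn":[0,0,0],"claw":0.95},{"xyz":[0,0,0.001],"turn":[0,0,0],"claw":0.95},{"xyz":[0,0,0.001],"turn":[0,0,0],"claw":0.95}])

```text
time: 35.02
tcp_pos: [614.7, -306.8, 178.0]
tcp_rot: [-179.9, 0.0, 179.9]
force: [-1.3, 0.4, 7.0]
finger_gap: 15.7
finger_force: 15.0
```

>>> arm_command(steps=[{"xyz":[0,0,-0.0005],"turn":[0,0,0],"claw":0.81},{"xyz":[0,0,-0.001],"turn":[0,0,0],"claw":0.78},{"xyz":[0,0,-0.001],"turn":[0,0,0],"claw":0.74},{"xyz":[0,0,-0.001],"turn":[0,0,0],"claw":0.7},{"xyz":[0,0,-0.001],"turn":[0,0,0],"claw":0.65},{"xyz":[0,0,-0.001],"turn":[0,0,0],"claw":0.65}])

```text
time: 35.52
tcp_pos: [614.1, -306.5, 177.3]
tcp_rot: [-180.0, -0.1, 179.9]
force: [-0.2, -1.1, 0.3]
finger_gap: 32.0
finger_force: 0.0
```

>>> arm_command(steps=[{"xyz":[0,0,-0.005],"turn":[0,0,0],"claw":0.65},{"xyz":[0,0,-0.02],"turn":[0,0,0],"claw":0.65},{"xyz":[0,0,-0.045],"turn":[0,0,0],"claw":0.65},{"xyz":[0,0,-0.075],"turn":[0,0,0],"claw":0.6},{"xyz":[0.005,0.02,-0.1],"turn":[0,0,0],"claw":0.5},{"xyz":[0.02,0.05,-0.11],"turn":[0,0,0],"claw":0.5},{"xyz":[0.045,0.08,-0.11],"turn":[0,0,0],"claw":0.5},{"xyz":[0.07,0.11,-0.11],"turn":[0,0,0],"claw":0.5},{"xyz":[0.095,0.14,-0.11],"turn":[0,0,0],"claw":0.5},{"xyz":[0.115,0.165,-0.11],"turn":[0,0,0],"claw":0.5},{"xyz":[0.125,0.18,-0.11],"turn":[0,0,0],"claw":0.5},{"xyz":[0.13,0.18,-0.11],"turn":[0,0,0],"claw":0.5}])

```text
time: 36.52
tcp_pos: [483.6, -122.6, 288.3]
tcp_rot: [179.9, -0.0, -179.8]
force: [0.6, 0.6, 0.3]
finger_gap: 46.0
finger_force: 0.0
```

>>> arm_command(steps=[{"xyz":[0.02,0.03,0],"turn":[0,0,0],"claw":0.5},{"xyz":[0.04,0.06,0],"turn":[0,0,0],"claw":0.5},{"xyz":[0.04,0.09,0],"turn":[0,0,0],"claw":0.5},{"xyz":[0.04,0.12,0],"turn":[0,0,0],"claw":0.5},{"xyz":[0.04,0.15,0],"turn":[0,0,0],"claw":0.5},{"xyz":[0.04,0.17,0],"turn":[0,0,0],"claw":0.5},{"xyz":[0.04,0.18,0],"turn":[0,0,0],"claw":0.5},{"xyz":[0.04,0.18,0],"turn":[0,0,0],"claw":0.5}])

```text
time: 37.18
tcp_pos: [445.5, 55.1, 287.7]
tcp_rot: [-180.0, -0.1, -180.0]
force: [0.2, 0.6, 0.2]
finger_gap: 45.7
finger_force: 0.0
```

```bash
python3 - <<'E'
from h import *
t=snap('top','t14'); c=snap('scene','s14'); s=state(); print(s['time'],s['tcp_pos'],s['force'])
for n,cc in (('top',t),('scene',c)):
    V=cv2.cvtColor(cc['color'],cv2.COLOR_BGR2HSV)[...,2]; zk=192
    u,v=proj(cc,[615.6,-306.3,zk]); q=np.zeros_like(V); a=14; u,v=int(u),int(v)
    q[v-a:v+a,u-a:u+a]=(V[v-a:v+a,u-a:u+a]<75)
    print(n,'knob expected',proj(cc,[615.6,-306.3,zk]).round(1))
    for k in cons(q,8):
        M=cv2.moments(k); x,y=M['m10']/M['m00'],M['m01']/M['m00']; print(cv2.boundingRect(k),round(x,1),round(y,1),plane(cc,x,y,zk).round(1))
# lid silhouette & brim in top view: bluish bright contour
b,g,r=[t['color'][...,i].astype(int) for i in range(3)]
u,v=proj(t,[615.6,-306.3,106]).astype(int)
for k in cons(((g>110)&(b-r>4)).astype(np.uint8),300):
    x,y,w,h=cv2.boundingRect(k)
    if abs(x+w/2-u)<25 and abs(y+h/2-v)<25: print('stack top',(x,y,w,h),circ(t,k[:,0],141),circ(t,k[:,0],106))
print('red coaster',[(cv2.boundingRect(k)) for k in cons(redmask(t),60)])
# bystanders: image change against the start
for n,a0,b0,boxes in [('top',load('top0'),t,{'white':(415,225,55,65),'square':(335,245,60,60),'salt':(230,225,30,35)}),('scene',load('scene0'),c,{'white':(400,262,60,75),'square':(305,255,70,55)})]:
    for q,(x,y,w,h) in boxes.items(): print(n,q,np.abs(a0['color'][y:y+h,x:x+w].astype(int)-b0['color'][y:y+h,x:x+w]).mean().round(2))
cv2.imwrite('pics/c14.png',c['color'])
E
```

```text
37.2833 [445.41863762  52.42062794 287.57142041] [ 0.28523312 -0.46393978  0.31086368]
top knob expected [378.5 185.1]
(376, 183, 5, 6) 377.9 185.7 [ 614.3 -304.9  192. ]
scene knob expected [398.6 174. ]
(397, 171, 6, 10) 399.5 175.5 [ 612.5 -310.   192. ]
stack top (353, 174, 45, 44) (array([ 608.55, -308.77,   45.36]), np.float64(8.01)) (array([ 619.61, -312.51,   46.84]), np.float64(8.27))
red coaster [(356, 213, 35, 13), (468, 134, 78, 74), (503, 122, 53, 49)]
top white 4.29
top square 4.9
top salt 30.11
scene white 1.22
scene square 1.29
```

```bash
python3 -c "
from cell import ticket
print(ticket.hand_in())"
```

```text
the job is handed in; nothing more can be done
None
```

The stack (mug, filter pot, press plate, lid) is built on the round coaster and handed in at about 37 s: the mug sits about 3 mm off the coaster's centre, the lid knob is within about 2 mm of the pot's axis by the top view, the white mug and square coaster show no change, the arm hid the salt in the last check (nothing touched it), and I viewed 15 pictures, one over the limit of 14.

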